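Dish up a pickled onion from the tipping carousel

TASK

An order wants a pickled onion in a pot. Stand the steel ramekin upright on the middle of the round pot rest under the carousel's spout and turn the carousel by its knob until the onion's compartment faces the spout; then lift the carousel's bar handle to tip the onion out through the spout into the ramekin, and let the carousel back down level. Finally stand the ramekin, with the onion in it, upright on the middle of the order pad; the eggs and the gherkin stay in the carousel, and the dredger, bottle and dip tub stay where they are.

Things in the scene. Friction and masses are not known exactly. Their poses are not given: they have to be found in the camera images.
- stand: Fixed, screwed-down steel stand of the carousel. Origin on the worktop below the carousel's middle; its -y axis points the way the spout points, +y to the handle, z up. Plate 262 mm wide in front, 215 mm deep, 4 mm thick, with a 52 mm wide tongue towards -y that ends in the pot rest; two cheeks (x = +-126, y = -70 mm, 6 mm thick, 60 mm wide, 160 mm high) carry the tipping pivot.
- pot_rest (a point): Middle of the top of the pot rest, a flat round rubber-topped plate 84 mm across, 4 mm thick, at (0, -195, 4) mm in the stand's frame. What leaves the spout of the tipped drum drops here. The level drum's spout hangs over it, so no gripper comes in from straight above: it must lean outwards (wrist away along the stand's -y) by some 40 to 48 degrees.
- spout (a point): Middle of the spout's lip, at (0, -170, 145) mm in the stand's frame when level. The spout is 80 mm wide, starts at the skirt, and has side walls up to 205 mm above the worktop; beyond the lip a splash guard runs on to y = -223 mm, from 160 to 205 mm above the worktop, open below. Fully tipped, the lip comes down to about 84 mm and the guard to 66 mm above the worktop.
- pivot (a point): Middle of the tipping pivot, which runs along the stand's x axis: at (0, -70, 130) mm in the stand's frame.
- drum (a joint): Tipping angle (rad) of the drum (steel pan with skirt, spout and handle, carrying the wheel) about the pivot: 0 = level on its stops, where gravity returns it, damped, when let go; up to 0.62 = spout down, handle up. What lies in the compartment at the spout rolls or slides out somewhere between 0.3 and 0.58. Lifting the handle takes about 5 N.
- handle (a point): Middle of the bar handle, a round black grip 15 mm thick, 84 mm long, parallel to the pivot: at (0, 165, 205) mm in the stand's frame when level, 41 mm clear of the skirt. It moves on an arc of 247 mm about the pivot, up and towards the spout.
- drum_centre (a point): Centre of the carousel's floor, at (0, 0, 140) mm in the stand's frame when level. The skirt round it is 232 mm across, its rim 190 mm above the worktop, open only at the spout (mouth 78 mm wide). The spout's floor rises outwards by 8 degrees, so things stay in while the drum is level.
- wheel (a joint): Angle (rad) of the wheel (floor disc, hub, knob, five vanes 44 mm high), counter-clockwise positive from above; turns past a full turn either way and stays where it is left (friction 0.12 N m). Five compartments of 72 degrees: one faces the spout exactly at 0 and at each multiple of 1.2566. The floor turns with it and carries what lies on it.
- knob (a point): Grip point of the wheel's knob on its axis, 215 mm above the worktop. The knob is a black bar 50 mm long, 13 mm thick and 32 mm high (197 to 229 mm above the worktop); at wheel = 0 its length runs along the stand's x axis, and it turns with the wheel. The vanes end 184 mm above the worktop.
- onion: The pickled onion: round and squat, 34 mm across and 34 mm high with a small flat root end 12 mm across; the only one. Origin at the middle of its root end. It starts in one of the four filled compartments, about 70 mm from the carousel's centre, standing on the floor. 25 g.
- onion_middle (a point): Middle of the onion, 16 mm above its root end.
- egg_1: A pickled egg, 52 x 42 mm, lying in another compartment; origin at its underside as it starts.
- egg_2: The other pickled egg, 52 x 42 mm; likewise.
- gherkin: A gherkin, 62 mm long and 26 mm thick, lying in another compartment; likewise. The compartment at the spout starts empty.
- pot: The steel ramekin, empty at the start, on the worktop between the carousel and the order pad: 67 mm across the rim, about 50 mm across the foot, 52 mm high, tapering; mouth about 60 mm. Origin at the middle of its underside, z up. 110 g. It may be gripped across the rim, or by the rim. A hot cabinet hangs over the back of the worktop (from about x = 0.7 m, 0.33 m up): keep the wrist clear, best leaning a little towards the robot.
- pad: The order pad, 116 x 74 x 9 mm, lying flat on the worktop and staying put; origin at the middle of its underside, x along its length.
- salt_dredger: Bystander: aluminium salt dredger, 68 mm across, 115 mm high; origin at the middle of its underside.
- vinegar_bottle: Bystander: brown vinegar bottle with a pointed cap, 58 mm across, 206 mm high; origin at the middle of its underside.
- dip_tub: Bystander: lidded dip tub, 66 x 73 x 37 mm; origin at the middle of its underside.
Not all that is in view belongs to the job. What is shaped like the pot but blue is not meant. Leave any blue look-alike of the gherkin alone.

How it is judged:
By the outcome, as a careful person would: the job done as asked, in the order asked, and still so for the second after the job is handed in, with the robot touching nothing.
It also fails if it takes over 72 s, if anything falls off the work surface, if the arm or the gripper's body presses on something with over 40 N, if the wrist force passes 120 N, or if a joint passes its speed limit or range.

ROBOT

A 6-joint arm with a two-finger parallel gripper is mounted at the origin on a cart in front of the work surface, level with it; the furniture and walls round the work are solid. World frame = base frame: x ahead of the robot, y to its left, z up, the work surface at z = 0. Lengths are in mm, angles in rad, forces in N, time in s.
With the tool pointing down it reaches from about 275 to 1000 mm from the base axis. Payload 8.4 kg.
Tool frame: the origin (TCP) lies between the finger pads; the fingertips stand r.finger_overhang ahead of it and the grasp point (between the pads) is the TCP (r.finger_overhang is the distance from the TCP to the fingertips, in mm); z points along the fingers, y is the line along which they close (so a half turn about z gives the same grasp; the last joint's range is limited). The gripper opens to 85 mm and grips with 20 to 120 N. Pads are 22 mm wide; open, the fingers measure 114 mm over their backs; the gripper's body (76 mm by 85 mm) begins 54 mm behind the grasp point. The pads swing forward as they close: fully open they stand 13 mm farther back than shut.
Start: joints at [1.276, 0.353, 1.633, -0, 1.155, -0.002], TCP at [180.395, 598.403, 250.281] pointing down, gripper open.
Joint ranges: [-2.63, 2.63], [-0.92, 2.1], [0.06, 2.66], [-1.3, 4.44], [0, 2.69], [-3.02, 3.02]. Speed limits (rad/s): [2.22, 2.22, 2.79, 3.14, 3.14, 3.14].

INTERFACE

Orientations are given as [roll, pitch, yaw] about the fixed x, y, z axes, in that order (R = Rz(yaw) Ry(pitch) Rx(roll)).
In Python, from rig import r, cams, sign_off gives the robot as it stands.
- The arm moves only by the shell command python3 -m crank 'ROWS' [FORCE]. ROWS is JSON, a list of rows, each a list of 7 numbers: the shift along the tool's x, y, z in m, then the turn, a rotation vector about the tool's x, y, z in rad, then the closure, from 0 (fully open) to 1 (shut). In form: [[dx, dy, dz, ax, ay, az, gripper], ...]. A call has 1 to 5 rows; each row is the pose to reach, as a shift and turn from the pose commanded when the call began, along the tool's axes at that moment; what a row does not reach only later rows make up. A row lasts 1/10 s, in which the tool goes at most 50 mm and 8.59 degrees, less where a joint would pass 70% of its speed; a pose out of reach is approached as far as the arm can. A call with a gripper value outside its range is refused whole. The fingers move at their own pace and stop on an object; FORCE is the grip in N (left out, the last holds). Time passes only in rows, so rows that repeat a pose let the fingers close. It gives the time, the measured TCP pose, the force, the opening and the grip force at its end, in the units of the state.
- r.sense(): the state, without advancing time (a new reading comes with each control period).
- cams.grab_frame(name): name is "scene" or "side" or "wrist"; returns a dict with "image" (420x560x3 uint8, red, green, blue), "fx", "fy", "cx", "cy" (pixels), "D" ([k1, k2, p1, p2, k3] as OpenCV has them; the pictures are not rectified), "position" and "orientation" of the camera in the world. Camera axes: x right, y down, z forward; pixel columns grow to the right and rows downward; lengths in mm; the calibration is good to about 2 mm. A picture is of the moment at which its call begins. There is no depth.
- sign_off(): hands the job in; it is judged then, once.
The state is a dict: "clock": time; "qpos": joint angles; "qvel": joint speeds; "joint_efforts": joint torques, N m; "eef_pos": TCP position; "tcp_rot": TCP orientation; "contact_force": force on the tool from outside, world axes, zero at the start; "wrist_torque": the same for the moment, N m; "opening": opening from 0.0 (shut) to 1.0 (fully open); "grasp_force": force on a finger pad.
Only numpy, scipy, OpenCV 4.12 (cv2) and the standard library are available. Lean on these libraries where they do the work, as an engineer would, in place of code of your own. Each camera call takes 0.05 s, during which the arm holds its last target. There are 200 camera calls.

## Working session

There is one attempt and no reset: what is moved stays moved. The work goes in short steps, Python scripts to look and compute and a shell command to move; the robot and the scene stay as the last step left them, time stands still between calls to the robot, and variables do not carry over. Pictures are saved under pics/ and viewed, at most 10 in all, crops included, and the job is handed in when it is done.

```bash
ls; mkdir -p pics
python3 - <<'E'
from rig import r,cams
import cv2
for n in("scene","side"):
    f=cams.grab_frame(n); cv2.imwrite(f"pics/{n}0.png",f["image"][:,:,::-1])
    print(n,{k:v for k,v in f.items() if k!="image"})
print(r.sense(), r.finger_overhang)
E
```

```text
pics
scene {'fx': 483.29180143325306, 'fy': 483.29180143325306, 'cx': 272.33882678066954, 'cy': 218.90303826706162, 'D': array([-0.08693135,  0.        ,  0.        ,  0.        ,  0.        ]), 'position': array([ 645.05178094, 1251.28562413,  896.66721346]), 'orientation': array([-2.11428425,  0.01950017,  3.05042785])}
side {'fx': 539.9932021696881, 'fy': 539.9932021696881, 'cx': 275.7046790529855, 'cy': 207.97955110006424, 'D': array([-0.2161675,  0.       ,  0.       ,  0.       ,  0.       ]), 'position': array([ -68.14082498, -109.222729  , 1403.77663775]), 'orientation': array([-2.66121643e+00, -1.09857172e-03, -1.34596834e+00])}
{'clock': 0.1, 'qpos': array([ 1.27562838e+00,  3.53602112e-01,  1.63407765e+00, -2.01604114e-06,
        1.15520872e+00, -2.35689779e-03]), 'qvel': array([ 0.00038549, -0.00246851, -0.00108486, -0.00045837,  0.00172652,
        0.00098626]), 'joint_efforts': array([ 1.60869445e-04, -6.06356406e+01, -3.42818820e+01, -1.98694028e-05,
        4.10808512e-03,  1.82609017e-05]), 'eef_pos': array([180.25616889, 598.0053924 , 249.61458705]), 'tcp_rot': array([-3.14029683e+00, -1.21074928e-06,  2.84878242e+00]), 'contact_force': array([0.65328341, 0.29647219, 0.24064947]), 'wrist_torque': array([-0.00382849,  0.05689368, -0.01597811]), 'grasp_force': 0.0, 'opening': 1.0013654388278173} 19.0
```

View pics/scene0.png

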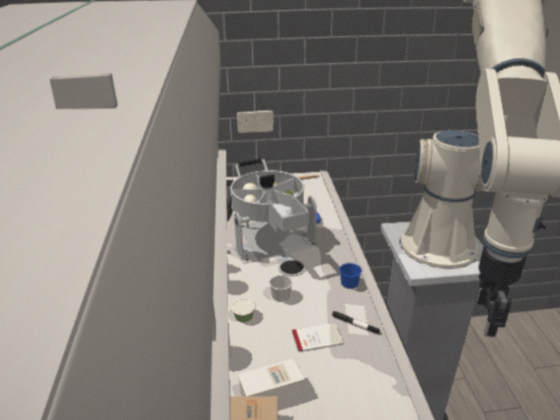

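View pics/side0.png

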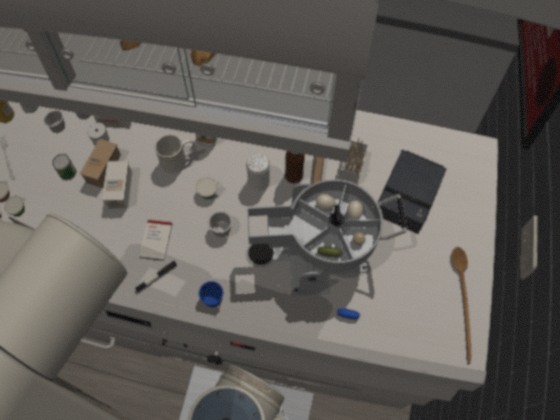

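The side view shows the carousel at (337,224), its spout pointing left, the ramekin at (220,224), the red-striped order pad at (156,239) and the pot rest (dark disc) at (261,254). The scene view shows the ramekin at (281,289), rest at (292,267) and pad at (318,337).

```bash
cat > h.py <<'E'
import numpy as np, cv2
from scipy.spatial.transform import Rotation as R
from rig import r,cams
def ray(f,p):
    K=np.array([[f["fx"],0,f["cx"]],[0,f["fy"],f["cy"]],[0,0,1]])
    u=cv2.undistortPoints(np.array([[p]],float),K,f["D"])[0,0]
    return f["position"],R.from_euler("xyz",f["orientation"]).as_matrix()@[u[0],u[1],1]
def pt(f,p,z):
    o,d=ray(f,p); return (o+d*(z-o[2])/d[2])[:2].round(1)
def pix(f,P):
    K=np.array([[f["fx"],0,f["cx"]],[0,f["fy"],f["cy"]],[0,0,1]])
    M=R.from_euler("xyz",f["orientation"]).as_matrix().T
    return cv2.projectPoints(np.array(P,float).reshape(-1,3),M,-M@f["position"],K,f["D"])[0].reshape(-1,2).round(1)
def delta(P,rot):
    "shift (mm) and rotvec in tool axes from the present pose to TCP P, rotation matrix rot"
    s=r.sense(); T=R.from_euler("xyz",s["tcp_rot"])
    return T.inv().apply(np.array(P)-s["eef_pos"]).round(1),(T.inv()*R.from_matrix(rot)).as_rotvec().round(3)
E
python3 - <<'E'
from h import *
s=cams.grab_frame("side"); c=cams.grab_frame("scene")
print("rest",pt(s,(261,254),4),pt(c,(292,267),4))
print("knob",pt(s,(337,215),225),pt(c,(267,179),225))
print("pot",pt(s,(220,222),26),pt(c,(281,289),26),"pad",pt(s,(156,239),9),pt(c,(318,337),9))
print("handle",pt(s,(398,215),205),pt(c,(250,162),205))
a=s["image"][150:300,190:430]; b=c["image"][150:300,210:350]
cv2.imwrite("pics/c1.png",cv2.convertScaleAbs(np.hstack([cv2.resize(a,(480*1,300)),cv2.resize(b,(280,300))])[:,:,::-1],alpha=1.5))
cv2.imwrite("pics/c1.png",cv2.convertScaleAbs(cv2.resize(a[:, :],None,fx=3.3,fy=3.3,interpolation=2)[:,:,::-1],alpha=1.4))
cv2.imwrite("pics/c2.png",cv2.convertScaleAbs(cv2.resize(b[:, :],None,fx=4,fy=4,interpolation=2)[:,:,::-1],alpha=1.5))
E
```

```text
rest [492.2  59.6] [494.   69.5]
knob [ 545.6 -124.4] [551.5 -98.8]
pot [552.8 193.8] [541.3 197. ] pad [466.7 362.6] [466.3 376.8]
handle [ 590.4 -275.5] [ 596.2 -277.9]
```

View pics/c1.png

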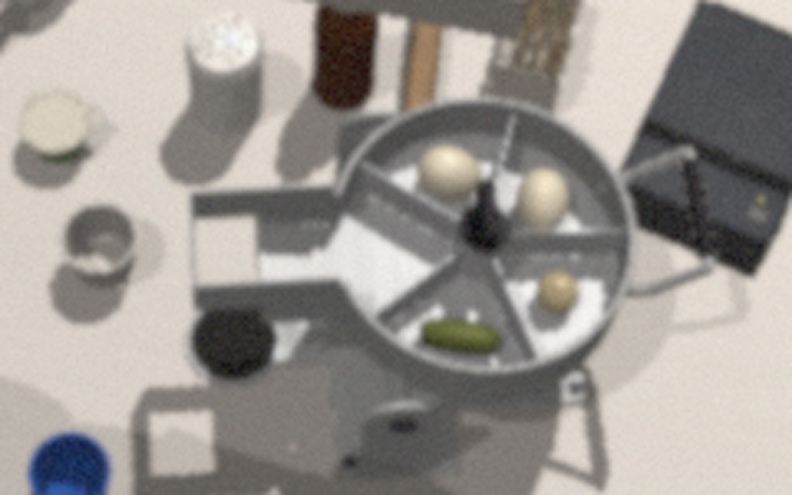

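View pics/c2.png

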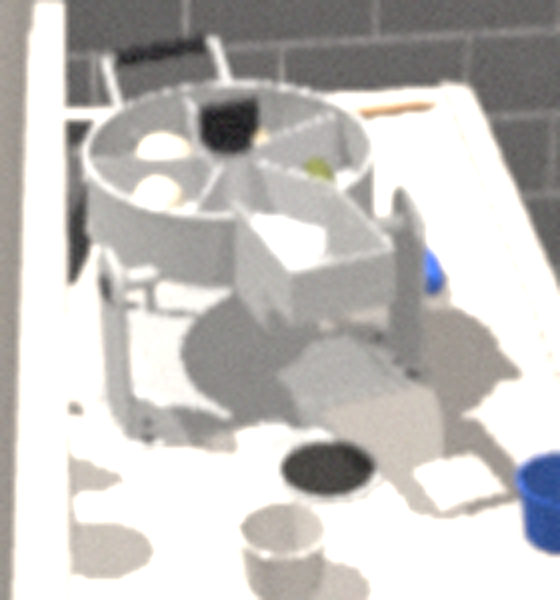

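Crop 1 shows the carousel from above: onion at crop (557,292), gherkin at (460,336), eggs at (449,172) and (543,196), handle bar from (688,155) to (710,262), rest at (234,342). Crop 2 shows handle ends (118,52)-(208,42), guard corners (288,270) and (392,245), rest (328,468) and the pot rim at (283,530).

Run:
```python
from h import *
from scipy.optimize import least_squares
s=cams.grab_frame("side"); c=cams.grab_frame("scene")
A=lambda p:(p[0]/3.3+190,p[1]/3.3+150); B=lambda p:(p[0]/4+210,p[1]/4+150)
o=[(s,A((688,155)),(-42,165,205)),(s,A((710,262)),(42,165,205)),(s,A((485,236)),(0,0,190)),(s,A((192,197)),(-40,-223,205)),
(c,B((118,52)),(-42,165,205)),(c,B((208,42)),(42,165,205)),(c,B((229,148)),(0,0,190)),(c,B((288,270)),(-40,-223,205)),(c,B((392,245)),(40,-223,205)),(c,B((328,468)),(0,-195,4)),(s,A((234,344)),(0,-195,4))]
W=lambda v,q:np.r_[R.from_euler("z",v[2]).apply([*q[:2],0])[:2]+v[:2],q[2]]
def res(v): return np.concatenate([pix(f,W(v,q))[0]-p for f,p,q in o])
import h
# unrounded
g=least_squares(res,[555,-120,3.0],diff_step=1e-3)
print(g.x, res(g.x).reshape(-1,2).round(1).tolist())
for n,q in dict(rest=(0,-195,4),handle=(0,165,205),knob=(0,0,215)).items(): print(n,W(g.x,q).round(1))
# onion
O=pt(s,A((557,292)),157); print("onion",O,(R.from_euler("z",-g.x[2]).apply(np.r_[O-g.x[:2],0])).round(1))
# pot rim z=52, white-ish ; pad corners
for n,f in(("s",s),("c",c)):
    pass
print("pot rim",pt(s,A((101,235)),52),pt(c,B((283,530)),52))
for f,x,y,n in((s,125,205,"padS"),(c,280,310,"padC")):
    cv2.imwrite(f"pics/{n}.png",cv2.convertScaleAbs(cv2.resize(f["image"][y:y+70,x:x+80],None,fx=5,fy=5)[:,:,::-1],alpha=1.4))
cv2.imwrite("pics/pad.png",np.hstack([cv2.imread("pics/padS.png"),cv2.imread("pics/padC.png")]))
```

```text
[ 548.31181912 -125.96988236    3.4294344 ] [[0.3, 2.4], [-0.8, -0.3], [-0.6, -1.0], [-1.5, -1.2], [-0.8, 0.3], [-0.4, -1.3], [0.4, -2.0], [1.0, -1.2], [0.9, -0.8], [0.0, -1.7], [-0.3, -0.5]]
rest [493.  61.   4.]
handle [ 595.2 -284.2  205. ]
knob [ 548.3 -126.   215. ]
onion [ 527.4 -191.3] [38.6 56.7  0. ]
pot rim [543.8 187.1] [542.1 200.4]
```

View pics/pad.png

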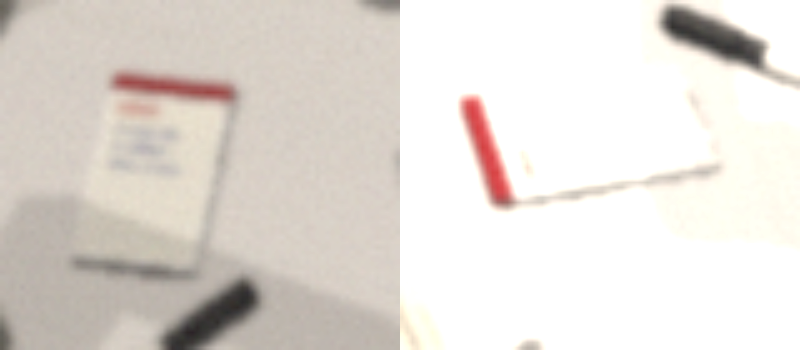

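The pad crop shows the white pad with its red stripe, corners in the left half (115,75), (235,92), (198,272), (75,262). The two cameras disagree by about 12 mm in y, so the wrist camera has to settle positions. First I set the leaned orientation above the pot.

```bash
cat >> h.py <<'E'
YAW=3.43
def ori(lean,dirn,sign=1):
    "tool matrix: wrist leaning by lean deg towards azimuth dirn (rad); closing axis horizontal"
    l=np.radians(lean); z=np.r_[-np.sin(l)*np.cos(dirn),-np.sin(l)*np.sin(dirn),-np.cos(l)]
    y=sign*np.r_[-np.sin(dirn),np.cos(dirn),0]
    return np.c_[np.cross(y,z),y,z]
E
python3 - <<'E'
from h import *
d=YAW-np.pi/2
for sg in(1,-1):
    M=ori(44,d,sg); P=np.r_[543,194,40]-180*M[:,2]
    print(sg,P.round(),delta(P,M))
E
```

```text
1 [507. 314. 169.] (array([-395.3, -177.9,   80.6]), array([ 0.818,  0.441, -2.026]))
-1 [507. 314. 169.] (array([-395.3, -177.9,   80.6]), array([ 0.379, -0.703,  0.939]))
```

```bash
python3 -m crank '[[-0.07,-0.03,0,0.08,-0.14,0.19,0],[-0.15,-0.07,0.01,0.15,-0.28,0.37,0],[-0.22,-0.1,0.02,0.22,-0.42,0.56,0],[-0.3,-0.13,0.03,0.3,-0.55,0.75,0],[-0.395,-0.178,0.05,0.379,-0.703,0.939,0]]'
python3 - <<'E'
from h import *
d=YAW-np.pi/2
M=ori(44,d,-1); P=np.r_[543,194,40]-180*M[:,2]
print(r.sense()["qpos"].round(2),delta(P,M))
E
```

```text
clock: 0.8
eef_pos: [369.7, 434.9, 228.1]
tcp_rot: [-3.04, 0.471, 2.285]
contact_force: [0.3, 0.1, -0.9]
opening: 1.0
grasp_force: 0.0
[ 1.08  0.43  1.65 -0.4   1.36  0.54] (array([-135.3,   38.3,  131.4]), array([ 0.148, -0.274,  0.362]))
```

```bash
python3 -m crank '[[-0.04,0.01,0.04,0.05,-0.1,0.13,0],[-0.08,0.02,0.08,0.1,-0.19,0.25,0],[-0.135,0.038,0.13,0.148,-0.274,0.362,0],[-0.135,0.038,0.13,0.148,-0.274,0.362,0],[-0.135,0.038,0.13,0.148,-0.274,0.362,0]]'
python3 - <<'E'
from h import *
d=YAW-np.pi/2
M=ori(44,d,-1); P=np.r_[543,194,40]-180*M[:,2]
print(r.sense()["qpos"].round(2),delta(P,M))
f=cams.grab_frame("wrist"); cv2.imwrite("pics/w1.png",f["image"][:,:,::-1]); print(f["position"],f["orientation"])
s=cams.grab_frame("scene")
print(pix(f,[[543,187,52],[543,200,52],[493,61,4]]))
E
```

```text
clock: 1.3
eef_pos: [507.7, 312.3, 166.8]
tcp_rot: [-3.134, 0.769, 1.864]
contact_force: [-0.5, -0.1, 0.2]
opening: 0.998
grasp_force: 0.0
[ 0.87  0.64  1.6  -0.62  1.43  0.84] (array([-0.7,  0.1, -3. ]), array([-0.004,  0.001,  0.004]))
[467.8543843  444.32609875 205.42856542] [2.08668058 0.00501382 0.28807205]
[[281.6 208.2]
 [285.8 201.1]
 [214.5 217. ]]
```

View pics/w1.png

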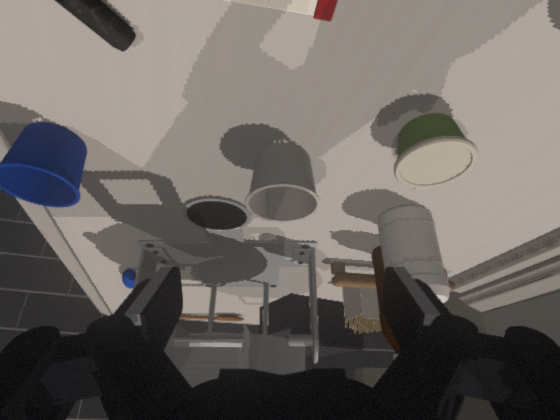

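The wrist view (upside down) shows the pot's rim ellipse centred at about (284,201) and the rest at about (218,213), with plate edges x 186–251, y 198–229.

Run:
```python
from h import *
f=cams.grab_frame("wrist")
for p,z in(((284,201),52),((248,199),52),((319,199),52),((218,213),4),((186,212),4),((251,213),4)): print(p,pt(f,p,z))
```

```text
(284, 201) [540.6 200.8]
(248, 199) [509.6 194.8]
(319, 199) [568.7 212.9]
(218, 213) [494.7  74.2]
(186, 212) [456.9  65.2]
(251, 213) [533.4  86. ]
```

Run:
```python
from h import *
from scipy.optimize import least_squares
s=cams.grab_frame("side"); c=cams.grab_frame("scene"); w=cams.grab_frame("wrist")
A=lambda p:(p[0]/3.3+190,p[1]/3.3+150); B=lambda p:(p[0]/4+210,p[1]/4+150)
o=[(s,A((688,155)),(-42,165,205)),(s,A((710,262)),(42,165,205)),(s,A((485,236)),(0,0,190)),(s,A((192,197)),(-40,-223,205)),(s,A((234,344)),(0,-195,4)),
(c,B((118,52)),(-42,165,205)),(c,B((208,42)),(42,165,205)),(c,B((229,148)),(0,0,190)),(c,B((288,270)),(-40,-223,205)),(c,B((392,245)),(40,-223,205)),(c,B((328,468)),(0,-195,4)),(w,(218,213),(0,-195,4))]
W=lambda v,q:np.r_[R.from_euler("z",v[2]).apply([*q[:2],0])[:2]+v[:2],q[2]]
def res(v): return np.concatenate([pix(f,W(v,q))[0]-p+(v[3:5] if f is s else 0) for f,p,q in o])
g=least_squares(res,[555,-120,3.4,0,0],diff_step=1e-3,loss="soft_l1")
print(g.x, res(g.x).reshape(-1,2).round(1).tolist())
for n,q in dict(rest=(0,-195,4),handle=(0,165,205),knob=(0,0,215)).items(): print(n,W(g.x,q).round(1))
d=YAW-np.pi/2; M=ori(44,d,-1)
for k in(70,0): print(delta(np.r_[540.5,201,40]-k*M[:,2],M))
```

```text
[ 550.65179422 -118.56904468    3.42714894    3.10801363    1.83961538] [[0.7, 3.1], [-0.4, 0.2], [-0.2, -0.6], [-1.0, -0.9], [0.4, -0.2], [-1.3, 1.2], [-0.8, -0.4], [-0.2, -0.9], [0.3, 0.2], [0.4, 0.7], [-0.6, -0.1], [-0.2, 2.3]]
rest [495.7  68.5   4. ]
handle [ 597.1 -276.9  205. ]
knob [ 550.7 -118.6  215. ]
(array([  2.7,   0.7, 107.7]), array([ 0.002, -0.004,  0.005]))
(array([  2.5,   0.6, 177.7]), array([ 0.002, -0.004,  0.005]))
```

```bash
python3 -m crank '[[0.003,0.001,0.045,0,0,0,0],[0.003,0.001,0.09,0,0,0,0],[0.003,0.001,0.135,0,0,0,0],[0.003,0.001,0.165,0,0,0,0],[0.003,0.001,0.178,0,0,0,0]]' 40 && python3 -m crank '[[0,0,0,0,0,0,0.1],[0,0,0,0,0,0,1],[0,0,0,0,0,0,1],[0,0,0,0,0,0,1],[0,0,0,0,0,0,1]]' 40;  python3 -m crank '[[0,0,0,0,0,0,1],[0,0,0,0,0,0,1]]'
```

```text
clock: 2.1
eef_pos: [540.2, 198.7, 37.7]
tcp_rot: [-3.135, 0.766, 1.868]
contact_force: [0.1, 0.1, -0.7]
opening: 1.0
grasp_force: 0.0
clock: 2.6
eef_pos: [541.8, 201.8, 40.5]
tcp_rot: [-3.141, 0.765, 1.864]
contact_force: [-1.4, 3.6, 7.0]
opening: 0.734
grasp_force: 42.5
clock: 2.8
eef_pos: [541.8, 201.8, 40.5]
tcp_rot: [-3.141, 0.765, 1.864]
contact_force: [-2.5, 2.9, 8.0]
opening: 0.736
grasp_force: 42.5
```

```bash
python3 - <<'E'
from h import *
T=R.from_euler("xyz",r.sense()["tcp_rot"]).inv()
print(T.apply([0,0,.03]).round(4))
E
python3 -m crank '[[0.007,0,-0.007,0,0,0,1],[0.014,0,-0.014,0,0,0,1],[0.021,0,-0.022,0,0,0,1],[0.021,0,-0.022,0,0,0,1]]'
python3 - <<'E'
from h import *
f=cams.grab_frame("wrist"); cv2.imwrite("pics/w2.png",f["image"][:,:,::-1]);s=r.sense();print(s["eef_pos"],s["contact_force"])
print("tcp pix",pix(f,[s["eef_pos"]]))
E
```

```text
[-0.0208 -0.     -0.0216]
clock: 3.2
eef_pos: [532.4, 230.9, 41.1]
tcp_rot: [-3.139, 0.765, 1.866]
contact_force: [0.6, -0.4, 6.7]
opening: 0.721
grasp_force: 41.8
[532.60490655 230.29258806  41.02284986] [ 0.07943836 -0.17485665  6.62938328]
tcp pix [[284.1 294.5]]
```

View pics/w2.png

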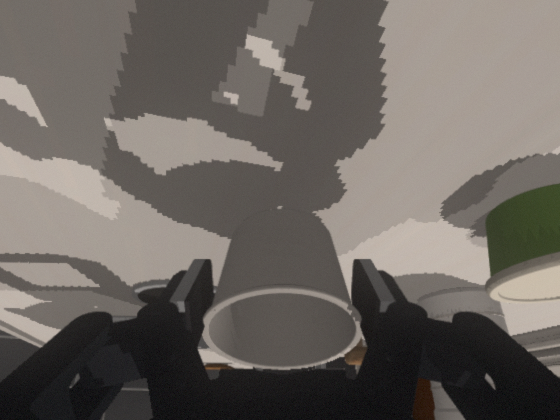

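The wrist view shows the pot upright between the fingers, rim ellipse centred at about (283,325); my sideways sign was wrong and it slid 30 mm on the worktop, unharmed. Now lift correctly.

```bash
python3 - <<'E'
from h import *
f=cams.grab_frame("wrist"); s=r.sense(); P=pt(f,(283.5,324),52); print(P, P-s["eef_pos"][:2], s["contact_force"])
print(pt(f,(206,318),52),pt(f,(361,316),52))
E
python3 -m crank '[[-0.007,0,-0.0072,0,0,0,1],[-0.014,0,-0.0144,0,0,0,1],[-0.021,0,-0.0216,0,0,0,1],[-0.021,0,-0.0216,0,0,0,1]]' 50
python3 - <<'E'
from h import *
f=cams.grab_frame("wrist"); cv2.imwrite("pics/w3.png",f["image"][:,:,::-1]);s=r.sense();print(s["eef_pos"],s["contact_force"])
E
```

```text
[533.6 226.2] [ 0.87839934 -3.76260717] [ 1.68465634 -0.28185555  5.75985153]
[502.6 227.8] [556.7 247.9]
clock: 3.7
eef_pos: [533.2, 229.6, 72.0]
tcp_rot: [-3.141, 0.764, 1.864]
contact_force: [0.1, -0.3, -1.9]
opening: 0.72
grasp_force: 53.0
[532.86818669 229.39074571  71.24295195] [ 0.40614436  0.67831582 -1.48502142]
```

Run:
```python
from h import *
f=cams.grab_frame("wrist"); s=r.sense()
a=cv2.imread("pics/w2.png",0).astype(int);b=cv2.imread("pics/w3.png",0).astype(int)
print("change in pot area",np.abs(a-b)[230:360,230:340].mean())
t=np.linspace(0,6.28,90)
for dy in(-3,-5,-7,-9):
    c=s["eef_pos"]+[1,dy,11]; q=pix(f,np.c_[c[0]+33.5*np.cos(t),c[1]+33.5*np.sin(t),0*t+c[2]]); print(dy,q.min(0),q.max(0))
d=YAW-np.pi/2; M=ori(44,d,-1); off=np.r_[1,-5,0]
for P in([500,90,72],[495,71,72],[495,71,46]): print(delta(np.array(P)-off,M))
```

```text
change in pot area 4.114405594405595
-3 [198.4 300. ] [369.1 336.6]
-5 [198.  301.6] [366.6 337.3]
-7 [197.6 303.2] [364.  337.9]
-9 [197.2 304.7] [361.6 338.6]
(array([-86.5, -70.8,  81.4]), array([ 0.001, -0.003,  0.004]))
(array([-98.6, -81.1,  93. ]), array([ 0.001, -0.003,  0.004]))
(array([-80.6, -81. , 111.8]), array([ 0.001, -0.003,  0.004]))
```

View pics/w3.png

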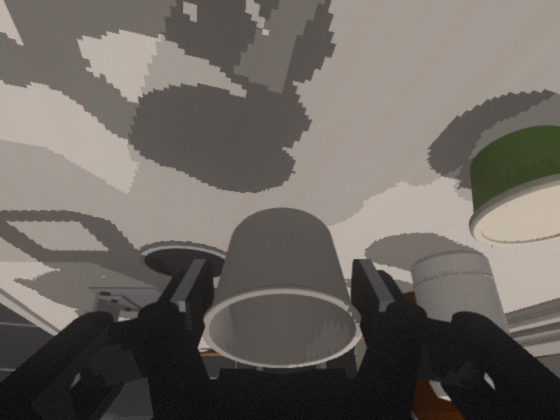

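The w3 view shows the rim ellipse at x 206–361, y 290–363: rounder than an upright rim should look, so the drag tilted the pot in the fingers. I estimate the tilt and set it down upright to regrip.

Run:
```python
from h import *
from scipy.optimize import least_squares
f=cams.grab_frame("wrist"); s=r.sense(); T=R.from_euler("xyz",s["tcp_rot"]); t=np.linspace(0,6.28,180)
y=T.as_matrix()[:,1]; out=np.cross(y,[0,0,1]); out*=np.sign(out[1])
def res(v):
    n=np.cos(v[2])*np.r_[0,0,1]+np.sin(v[2])*out; u=np.cross(y,n); c=s["eef_pos"]+v[0]*out+v[1]*np.r_[0,0,1]+v[3]*y
    q=pix(f,c+33.5*(np.outer(np.cos(t),y)+np.outer(np.sin(t),u))); return np.r_[q.min(0)-[206,290],q.max(0)-[361,363]]
g=least_squares(res,[0,10,.2,0],diff_step=1e-2); print(g.x,g.fun,np.degrees(g.x[2]))
tl=np.degrees(g.x[2]); M=ori(44-tl,YAW-np.pi/2,-1)
for z in(72,50): print(delta([533,229,z],M))
```

```text
[ 0.         15.31362133  0.22216423  0.        ] [-10.4  -1.1  10.8  -1.1] 12.729072668716228
(array([-1.3,  0.5, -1. ]), array([0.   , 0.219, 0.005]))
(array([13.9,  0.6, 14.8]), array([0.   , 0.219, 0.005]))
```

```bash
python3 -m crank '[[0,0,0,0,0.12,0,1],[0,0,0,0,0.25,0,1],[0.01,0,0.01,0,0.25,0,1],[0.02,0,0.02,0,0.25,0,1],[0.02,0,0.02,0,0.25,0,1]]'
python3 - <<'E'
from h import *
f=cams.grab_frame("wrist"); cv2.imwrite("pics/w4.png",f["image"][:,:,::-1]);s=r.sense();print(s["eef_pos"],s["contact_force"])
T=R.from_euler("xyz",s["tcp_rot"]).inv(); print(T.apply([0,0,-.01]).round(4))
E
```

```text
clock: 4.35
eef_pos: [530.5, 228.5, 39.1]
tcp_rot: [-3.133, 0.519, 1.867]
contact_force: [-0.2, 0.6, -1.4]
opening: 0.694
grasp_force: 50.8
[530.82901607 229.09765165  39.7810795 ] [-0.14887745  0.1823736  -1.23173228]
[0.005  0.0001 0.0087]
```

```bash
python3 -m crank '[[0.003,0,0.005,0,0,0,1],[0.003,0,0.005,0,0,0,1]]'; python3 -m crank '[[0.002,0,0.004,0,0,0,1],[0.002,0,0.004,0,0,0,1]]'; python3 -c "
from h import *
f=cams.grab_frame('wrist'); cv2.imwrite('pics/w5.png',f['image'][:,:,::-1])"
```

```text
clock: 4.6
eef_pos: [532.3, 230.9, 36.2]
tcp_rot: [-3.139, 0.516, 1.866]
contact_force: [-1.1, 1.8, 4.7]
opening: 0.671
grasp_force: 49.1
clock: 4.8
eef_pos: [532.9, 231.4, 32.9]
tcp_rot: [-3.141, 0.516, 1.865]
contact_force: [-4.5, 5.5, 14.3]
opening: 0.637
grasp_force: 46.0
```

View pics/w5.png

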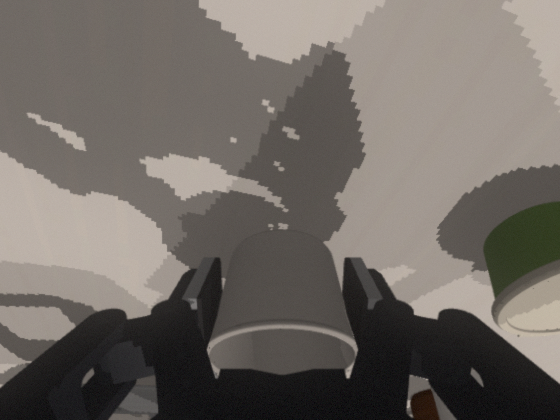

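The pot stands on the worktop between the fingers, and the pads slid low on its taper. Release, back off, and regrip higher at the rim.

```bash
python3 -m crank '[[0,0,0,0,0,0,0],[0,0,0,0,0,0,0],[0,0,0,0,0,0,0],[0,0,0,0,0,0,0]]'; python3 -m crank '[[0,0,-0.04,0,0,0,0],[0,0,-0.08,0,0,0,0],[0,0,-0.12,0,-0.12,0,0],[0,0,-0.15,0,-0.25,0,0],[0,0,-0.15,0,-0.25,0,0]]';python3 - <<'E'
from h import *
f=cams.grab_frame("wrist"); cv2.imwrite("pics/w6.png",f["image"][:,:,::-1])
print(pix(f,[[535,226,52]]),pix(f,[[495,71,4]]),r.sense()["qpos"].round(2))
E
```

```text
clock: 5.25
eef_pos: [532.1, 229.4, 31.4]
tcp_rot: [-3.138, 0.516, 1.865]
contact_force: [-0.2, -0.1, -0.5]
opening: 1.0
grasp_force: 0.0
clock: 5.75
eef_pos: [511.2, 304.2, 164.0]
tcp_rot: [3.141, 0.767, 1.866]
contact_force: [0.3, 0.8, -0.3]
opening: 0.998
grasp_force: 0.0
[[282.8 180.5]] [[212.5 212.4]] [ 0.86  0.63  1.62 -0.64  1.4   0.84]
```

View pics/w6.png

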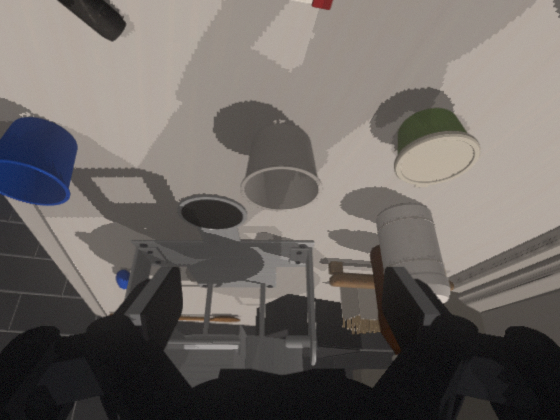

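The pot is upright and free, rim ellipse x 241–321, y 166–206 (centre (281,187)); the rest at (212.5,212) matches (495,71). That is all ten pictures, so I measure by code from here.

Run:
```python
from h import *
f=cams.grab_frame("wrist"); t=np.linspace(0,6.28,180)
P=pt(f,(281,187),52); print(P)
for dx,dy in((0,0),(0,-2),(1,-3)):
    q=pix(f,np.c_[P[0]+dx+33.5*np.cos(t),P[1]+dy+33.5*np.sin(t),52+0*t]); print(dx,dy,q.min(0),q.max(0))
M=ori(44,YAW-np.pi/2,-1)
print(delta(np.r_[P,48]+[0,-2,0],M),r.sense()["eef_pos"])
```

```text
[534.8 218.2]
0 0 [238.2 160.6] [323.7 208.2]
0 -2 [237.7 162.3] [322.7 209.3]
1 -3 [238.8 163.4] [323.4 210. ]
(array([ 15. ,  -1.3, 143. ]), array([ 0.001, -0.004,  0.006])) [510.92600762 301.04196762 161.5743257 ]
```

```bash
python3 -m crank '[[0.015,-0.001,0.03,0,-0.003,0.005,0],[0.015,-0.001,0.07,0,-0.003,0.005,0],[0.015,-0.001,0.11,0,-0.003,0.005,0],[0.015,-0.001,0.143,0,-0.003,0.005,0],[0.015,-0.001,0.143,0,-0.003,0.005,0]]' 25; python3 -m crank '[[0,0,0,0,0,0,1],[0,0,0,0,0,0,1],[0,0,0,0,0,0,1],[0,0,0,0,0,0,1],[0,0,0,0,0,0,1]]' 25
```

```text
clock: 6.35
eef_pos: [533.5, 209.8, 45.3]
tcp_rot: [-3.132, 0.77, 1.861]
contact_force: [-0.6, 1.0, 0.7]
opening: 0.996
grasp_force: 0.0
clock: 6.85
eef_pos: [535.8, 216.4, 49.4]
tcp_rot: [3.139, 0.768, 1.858]
contact_force: [0.7, 2.4, 2.0]
opening: 0.755
grasp_force: 28.0
```

```bash
python3 -m crank '[[-0.006,0,-0.006,0,0,0,1],[-0.012,0,-0.012,0,0,0,1],[-0.018,0,-0.018,0,0,0,1],[-0.018,0,-0.018,0,0,0,1],[-0.018,0,-0.018,0,0,0,1]]'
cat >> h.py <<'E'
def tiltcheck(box=(190,255,380,400)):
    "rim extents in the wrist view: bright thin ellipse between the fingers"
    f=cams.grab_frame("wrist"); cv2.imwrite("pics/tc.png",f["image"][:,:,::-1])
    return f,cv2.cvtColor(f["image"],cv2.COLOR_RGB2HSV)
E
python3 - <<'E'
from h import *
f,hv=tiltcheck(); s=r.sense(); print(s["eef_pos"],s["opening"],s["contact_force"])
g=cv2.cvtColor(f["image"],cv2.COLOR_RGB2GRAY)
print("tcp pix",pix(f,[s["eef_pos"]]))
for x in(255,284,310): print(x,g[200:400:4,x].tolist())
w3=cv2.imread("pics/w3.png",0); print("w3",w3[200:400:4,284].tolist())
for y in(300,320,340): print(y,g[y,190:380:4].tolist())
E
```

```text
clock: 7.35
eef_pos: [535.7, 215.1, 74.6]
tcp_rot: [3.14, 0.768, 1.858]
contact_force: [0.3, -0.6, -1.9]
opening: 0.756
grasp_force: 28.0
[535.52587476 215.02631413  74.29159993] 0.7556636698506817 [-0.13752835 -0.13455804 -0.87213679]
tcp pix [[283.7 293.5]]
255 [89, 90, 89, 89, 87, 86, 90, 86, 87, 88, 90, 89, 88, 86, 86, 89, 89, 91, 79, 91, 145, 92, 94, 93, 92, 96, 93, 94, 93, 131, 119, 145, 153, 157, 177, 172, 71, 66, 64, 46, 46, 43, 42, 30, 30, 29, 26, 21, 24, 20]
284 [88, 87, 87, 91, 87, 87, 89, 87, 88, 87, 92, 90, 88, 89, 89, 87, 89, 90, 77, 103, 116, 93, 90, 93, 94, 92, 93, 92, 91, 97, 152, 153, 153, 111, 45, 44, 46, 45, 41, 40, 42, 40, 40, 40, 21, 29, 28, 23, 21, 20]
310 [90, 88, 89, 89, 88, 88, 88, 89, 90, 90, 89, 87, 88, 88, 89, 87, 89, 88, 76, 89, 151, 88, 90, 88, 86, 89, 89, 89, 90, 110, 152, 155, 169, 70, 42, 45, 44, 45, 43, 41, 41, 37, 40, 22, 24, 25, 21, 24, 21, 15]
w3 [151, 150, 90, 83, 83, 84, 84, 84, 84, 81, 85, 82, 81, 81, 82, 82, 82, 81, 81, 80, 84, 77, 103, 137, 85, 85, 84, 84, 83, 84, 85, 83, 83, 81, 82, 83, 84, 81, 83, 79, 81, 87, 51, 36, 20, 26, 23, 19, 21, 18]
300 [31, 34, 31, 53, 150, 115, 112, 112, 109, 104, 107, 104, 104, 100, 96, 96, 95, 92, 93, 92, 91, 92, 89, 90, 93, 91, 90, 91, 89, 89, 89, 85, 86, 86, 86, 88, 85, 83, 81, 78, 76, 75, 82, 33, 34, 34, 32, 31]
320 [30, 36, 34, 40, 75, 76, 84, 82, 115, 118, 136, 139, 138, 126, 116, 90, 120, 120, 132, 140, 143, 143, 148, 152, 156, 155, 156, 154, 155, 152, 152, 154, 72, 80, 88, 156, 180, 178, 151, 112, 55, 65, 61, 25, 27, 26, 27, 28]
340 [31, 32, 119, 178, 177, 178, 177, 178, 178, 179, 182, 178, 181, 177, 179, 180, 176, 90, 84, 50, 45, 47, 45, 47, 45, 47, 47, 45, 43, 43, 45, 42, 66, 69, 86, 44, 44, 42, 43, 43, 39, 40, 100, 95, 94, 21, 25, 26]
```

Run:
```python
from h import *
M=ori(44,YAW-np.pi/2,-1); F=np.array([495,70,54.5])
for k in(50,0): print(delta(F-k*M[:,2],M))
```

```text
(array([-78. , -80.1,  52.8]), array([ 0.001,  0.   , -0.   ]))
(array([-78. , -80.1, 102.8]), array([ 0.001,  0.   , -0.   ]))
```

```bash
python3 -m crank '[[-0.016,-0.016,0.005,0,0,0,1],[-0.035,-0.036,0.018,0,0,0,1],[-0.058,-0.06,0.035,0,0,0,1],[-0.074,-0.076,0.048,0,0,0,1],[-0.078,-0.08,0.053,0,0,0,1]]'; python3 -m crank '[[0,0,0.008,0,0,0,1],[0,0,0.018,0,0,0,1],[0,0,0.03,0,0,0,1],[0,0,0.04,0,0,0,1],[0,0,0.04,0,0,0,1]]'
python3 - <<'E'
from h import *
M=ori(44,YAW-np.pi/2,-1); F=np.array([495,70,54.5]); s=r.sense()
print(delta(F,M),s["contact_force"],s["qpos"].round(2),s["opening"])
E
```

```text
clock: 7.9
eef_pos: [483.5, 100.7, 90.3]
tcp_rot: [-3.139, 0.769, 1.86]
contact_force: [0.3, -0.1, -0.9]
opening: 0.752
grasp_force: 28.1
clock: 8.4
eef_pos: [492.9, 75.6, 60.1]
tcp_rot: [-3.139, 0.769, 1.86]
contact_force: [0.2, -0.4, -1.7]
opening: 0.757
grasp_force: 28.2
(array([-0.4,  0.4,  8.2]), array([-0.002,  0.001,  0.001])) [ 0.18493378 -0.37526503 -1.65242581] [ 0.59  0.63  2.01 -0.9   1.01  1.  ] 0.7567898528099062
```

```bash
python3 -m crank '[[0,0,0.003,0,0,0,1],[0,0,0.006,0,0,0,1],[0,0,0.008,0,0,0,1],[0,0,0.008,0,0,0,1]]'; python3 -m crank '[[0.001,0,0.001,0,0,0,1],[0.001,0,0.001,0,0,0,1]]'
```

```text
clock: 8.8
eef_pos: [494.8, 71.2, 55.7]
tcp_rot: [3.141, 0.768, 1.859]
contact_force: [-0.7, 0.7, -1.5]
opening: 0.755
grasp_force: 28.2
clock: 9.0
eef_pos: [494.8, 71.4, 54.3]
tcp_rot: [3.141, 0.768, 1.859]
contact_force: [0.0, 1.0, -1.1]
opening: 0.749
grasp_force: 28.2
```

```bash
python3 -m crank '[[0.001,0,0.001,0,0,0,1],[0.001,0,0.001,0,0,0,1]]';python3 -m crank '[[0.001,0,0.001,0,0,0,1],[0.001,0,0.001,0,0,0,1]]'
```

```text
clock: 9.2
eef_pos: [495.0, 71.4, 53.3]
tcp_rot: [3.14, 0.769, 1.858]
contact_force: [-1.0, 1.4, 4.0]
opening: 0.756
grasp_force: 28.5
clock: 9.4
eef_pos: [495.1, 71.2, 53.2]
tcp_rot: [3.14, 0.771, 1.858]
contact_force: [-6.6, 6.4, 19.0]
opening: 0.754
grasp_force: 29.5
```

Contact at the expected height. Release and back out along the tool, then check with the wrist and scene cameras.

```bash
python3 -m crank '[[-0.001,0,-0.001,0,0,0,1],[-0.001,0,-0.001,0,0,0,0],[-0.001,0,-0.001,0,0,0,0],[-0.001,0,-0.001,0,0,0,0],[-0.001,0,-0.001,0,0,0,0]]'; python3 -m crank '[[0,0,-0.03,0,0,0,0],[0,0,-0.07,0,0,0,0],[0,0,-0.11,0,0,0,0],[0,0,-0.15,0,0,0,0],[0,0,-0.15,0,0,0,0]]'
python3 - <<'E'
from h import *
f=cams.grab_frame("wrist"); cv2.imwrite("pics/w7.png",f["image"][:,:,::-1]); g=cv2.cvtColor(f["image"],cv2.COLOR_RGB2GRAY)
q=pix(f,[[495,71,56],[495,71,4]]); print(q)
t=np.linspace(0,6.28,180)
e=pix(f,np.c_[495+33.5*np.cos(t),71+33.5*np.sin(t),56+0*t]); print("rim expected",e.min(0),e.max(0))
e=pix(f,np.c_[495+42*np.cos(t),71+42*np.sin(t),4+0*t]); print("rest expected",e.min(0),e.max(0))
x,y=q[0].astype(int)
print(g[y-70:y+60:3,x].tolist()); print(y-70)
for k in(-8,0,8): print(y+k,g[y+k,x-70:x+70:3].tolist(),x-70)
y2=int(q[1][1]); print(y2,g[y2,x-70:x+70:3].tolist())
E
```

```text
clock: 9.9
eef_pos: [494.8, 71.2, 52.8]
tcp_rot: [3.141, 0.768, 1.859]
contact_force: [0.2, -0.0, 0.1]
opening: 1.002
grasp_force: 0.0
clock: 10.4
eef_pos: [466.4, 175.0, 163.7]
tcp_rot: [3.133, 0.765, 1.856]
contact_force: [0.8, 0.1, -1.3]
opening: 0.999
grasp_force: 0.0
[[279.2 203. ]
 [279.  154. ]]
rim expected [238.9 180.1] [319.5 221.7]
rest expected [232.6 120.9] [325.3 180.3]
[39, 41, 45, 87, 87, 86, 88, 86, 85, 85, 86, 86, 84, 86, 87, 83, 78, 139, 90, 88, 88, 85, 88, 88, 87, 88, 85, 87, 88, 88, 77, 75, 71, 73, 73, 72, 76, 76, 75, 75, 76, 79, 75, 138]
133
195 [78, 78, 80, 82, 79, 80, 79, 81, 78, 80, 80, 81, 76, 74, 77, 79, 80, 82, 83, 84, 83, 89, 87, 86, 86, 87, 90, 85, 86, 86, 91, 96, 91, 92, 141, 156, 170, 143, 106, 107, 107, 109, 107, 109, 108, 88, 86] 209
203 [80, 76, 75, 78, 79, 79, 78, 80, 75, 78, 76, 74, 74, 76, 79, 79, 80, 83, 84, 87, 84, 86, 85, 87, 85, 86, 86, 86, 87, 85, 92, 92, 93, 89, 88, 135, 169, 79, 81, 79, 81, 81, 81, 81, 89, 80, 79] 209
211 [71, 73, 73, 72, 73, 73, 73, 75, 72, 74, 70, 76, 80, 77, 78, 81, 83, 81, 83, 84, 87, 87, 87, 88, 85, 89, 88, 86, 84, 84, 85, 85, 88, 91, 139, 158, 135, 134, 79, 76, 78, 79, 77, 77, 77, 79, 80] 209
154 [83, 82, 83, 82, 82, 80, 78, 80, 74, 73, 33, 32, 29, 33, 65, 80, 82, 84, 84, 82, 84, 85, 85, 86, 85, 87, 84, 84, 84, 85, 86, 87, 86, 51, 49, 50, 110, 131, 150, 169, 176, 177, 175, 175, 175, 175, 174]
```

Run:
```python
from h import *
f=cams.grab_frame("wrist"); g=cv2.cvtColor(f["image"],cv2.COLOR_RGB2GRAY)
m=((g<62).astype(np.uint8)*255); m[:110]=0;m[185:]=0;m[:,:215]=0;m[:,340:]=0
n,l,st,ce=cv2.connectedComponentsWithStats(m); print([s.tolist() for s in st if s[4]>20])
print(g[100:150,279].tolist())
for z,r0 in((4,42),(4,38),(4,25),(56,33.5)):
  t=np.linspace(0,6.28,90);e=pix(f,np.c_[495+r0*np.cos(t),71+r0*np.sin(t),z+0*t]); print(z,r0,e.min(0),e.max(0))
```

```text
[[0, 0, 560, 420, 234121], [238, 131, 81, 42, 1079]]
[153, 150, 153, 153, 152, 151, 153, 151, 151, 152, 152, 152, 152, 150, 151, 153, 150, 152, 152, 150, 148, 149, 135, 103, 88, 87, 91, 110, 114, 90, 75, 55, 44, 40, 37, 40, 38, 43, 41, 49, 77, 87, 89, 87, 88, 88, 87, 87, 83, 89]
4 42 [233.9 120.7] [327.3 180.4]
4 38 [238.4 124.2] [322.8 178.1]
4 25 [253.  135.1] [308.3 170.4]
56 33.5 [240.2 180.4] [321.4 222.1]
```

Pot is concentric with the rest (rubber x 238–319, pot foot centred at 278.5). Onion sits at 54° in the stand frame, so the wheel must turn −144°. Next: go above the knob with a vertical tool, yaw about 3.43.

```bash
cat >> h.py <<'E'
def down(yaw): return R.from_euler("xyz",[np.pi,0,yaw]).as_matrix()
E
python3 -m crank '[[-0.03,0,-0.03,0,0,0,0],[-0.06,0,-0.05,0,0.1,0,0],[-0.09,0,-0.06,0,0.25,0,0],[-0.12,0,-0.07,0,0.4,-0.05,0],[-0.12,0,-0.07,0,0.5,-0.15,0]]'
python3 - <<'E'
from h import *
print(r.sense()["qpos"].round(2)); print(delta([545,-118,330],down(3.43)))
E
```

```text
clock: 11.0
eef_pos: [477.1, 133.3, 297.8]
tcp_rot: [-3.073, 0.259, 2.007]
contact_force: [-0.0, -0.1, -0.6]
opening: 0.999
grasp_force: 0.0
[ 0.44  0.14  1.83 -0.27  1.25  0.11]
(array([-256.2,  -42.1,   37.5]), array([-0.24 ,  0.165, -1.423]))
```

```bash
python3 -m crank '[[-0.04,-0.005,0,-0.02,0.02,-0.13,0],[-0.08,-0.01,0.0,-0.05,0.04,-0.27,0],[-0.12,-0.02,0.01,-0.07,0.05,-0.41,0],[-0.16,-0.03,0.015,-0.1,0.07,-0.55,0],[-0.2,-0.035,0.02,-0.12,0.08,-0.69,0]]'
python3 - <<'E'
from h import *
print(r.sense()["qpos"].round(2)); print(delta([545,-118,330],down(3.43)))
E
```

```text
clock: 11.5
eef_pos: [522.3, -50.3, 326.3]
tcp_rot: [-3.05, 0.132, 2.617]
contact_force: [0.7, 0.5, -0.9]
opening: 1.002
grasp_force: 0.0
[-0.01  0.09  1.81 -0.16  1.18 -0.99]
(array([-53.6, -46.7,   7.7]), array([-0.141,  0.088, -0.818]))
```

```bash
python3 -m crank '[[-0.01,-0.01,0,-0.02,0.015,-0.15,0],[-0.02,-0.02,0.0,-0.05,0.03,-0.3,0],[-0.035,-0.03,0.004,-0.07,0.045,-0.45,0],[-0.045,-0.04,0.006,-0.1,0.06,-0.6,0],[-0.054,-0.047,0.008,-0.12,0.075,-0.75,0]]';python3 -m crank '[[0,0,0,-0.02,0.013,-0.068,0],[0,0,0,-0.02,0.013,-0.068,0],[0,0,0,-0.02,0.013,-0.068,0]]'
python3 - <<'E'
from h import *
print(r.sense()["qpos"].round(2)); print(delta([545,-118,330],down(3.43)))
f=cams.grab_frame("wrist"); cv2.imwrite("pics/w8.png",f["image"][:,:,::-1]); g=cv2.cvtColor(f["image"],cv2.COLOR_RGB2GRAY)
q=pix(f,[[550.7,-119,229],[550.7,-119,197],[597,-277,205],r.sense()["eef_pos"]]); print(q,f["position"])
m=((g<50).astype(np.uint8)*255)
n,l,st,ce=cv2.connectedComponentsWithStats(m)
for s,c in zip(st,ce):
    if s[4]>80: print(s.tolist(),c.round())
E
```

```text
clock: 12.0
eef_pos: [545.1, -117.9, 329.5]
tcp_rot: [-3.119, 0.011, -2.934]
contact_force: [-0.1, -0.4, 0.1]
opening: 1.001
grasp_force: 0.0
clock: 12.3
eef_pos: [545.5, -116.5, 330.0]
tcp_rot: [-3.138, -0.002, -2.873]
contact_force: [-0.3, -0.2, -0.1]
opening: 1.001
grasp_force: 0.0
[-0.21  0.18  1.69 -0.    1.28 -2.05]
(array([ 0.9, -1.4, -0. ]), array([-0.004, -0.002, -0.02 ]))
[[276.4 225. ]
 [277.2 211.7]
 [ 65.1 217.7]
 [281.8 296.4]] [ 475.25041908 -134.98803561  453.47730359]
[0, 0, 560, 420, 185225] [283. 172.]
[520, 40, 31, 47, 700] [533.  64.]
[545, 65, 15, 23, 182] [554.  78.]
[413, 140, 29, 6, 123] [427. 143.]
[54, 177, 83, 92, 2617] [ 88. 224.]
[253, 181, 42, 73, 1050] [277. 208.]
[34, 207, 29, 62, 531] [ 50. 245.]
[0, 267, 560, 153, 44483] [274. 369.]
```

Run:
```python
from h import *
f=cams.grab_frame("wrist"); g=cv2.cvtColor(f["image"],cv2.COLOR_RGB2GRAY)
print("minrect",cv2.minAreaRect(np.argwhere(g[181:254,253:295]<50)[:,::-1].astype(np.float32)))
for y in range(178,258,6): print(y,g[y,240:312:3].tolist())
for w in(0,-.1,.1):
  a=3.427+w; u=np.r_[np.cos(a),np.sin(a),0]; v=np.r_[-u[1],u[0],0]; C=np.r_[550.7,-119,0]
  print(w,[pix(f,[C+i*25*u+j*6.5*v+[0,0,z] for i,j in((-1,-1),(-1,1),(1,1),(1,-1))]).tolist() for z in(229,197)])
# handle blob
for z in (205,):
  H=np.r_[597,-277,205]; u=np.r_[np.cos(3.427),np.sin(3.427),0]; print(pix(f,[H-42*u,H+42*u]).tolist())
for y in range(165,275,8): print(y,g[y,40:140:4].tolist())
```

```text
minrect ((23.82311248779297, 34.38017272949219), (71.23323822021484, 38.713714599609375), 79.11447143554688)
178 [113, 117, 107, 93, 90, 94, 86, 96, 169, 88, 86, 86, 87, 90, 89, 94, 95, 94, 84, 78, 81, 79, 82, 117]
184 [96, 96, 97, 93, 89, 80, 79, 78, 46, 37, 43, 36, 40, 42, 88, 91, 87, 76, 81, 78, 102, 186, 137, 138]
190 [93, 140, 101, 96, 88, 67, 47, 47, 44, 42, 42, 41, 42, 38, 42, 43, 63, 81, 116, 116, 115, 117, 119, 119]
196 [77, 81, 80, 75, 48, 57, 58, 49, 47, 57, 55, 51, 43, 40, 39, 42, 45, 50, 79, 117, 115, 116, 118, 116]
202 [84, 79, 79, 50, 61, 60, 58, 48, 46, 60, 52, 50, 45, 39, 40, 40, 39, 54, 51, 111, 114, 115, 118, 114]
208 [92, 93, 88, 60, 61, 60, 61, 52, 46, 60, 57, 53, 45, 39, 42, 42, 42, 50, 55, 77, 114, 116, 118, 118]
214 [94, 94, 93, 64, 66, 64, 60, 50, 48, 62, 56, 52, 47, 40, 41, 42, 39, 55, 51, 78, 90, 90, 124, 116]
220 [94, 93, 95, 84, 64, 64, 65, 55, 50, 63, 58, 50, 46, 41, 37, 37, 45, 54, 94, 89, 89, 88, 88, 87]
226 [94, 93, 93, 160, 185, 87, 65, 55, 52, 66, 60, 49, 48, 37, 37, 45, 62, 172, 177, 177, 191, 161, 89, 88]
232 [92, 91, 103, 193, 187, 189, 188, 69, 
[... 1854 characters left out ...]
8, 54, 42, 40, 41, 44, 40, 42, 43, 42, 46, 46, 52, 168, 81]
229 [50, 47, 64, 47, 53, 49, 39, 35, 34, 68, 70, 66, 67, 70, 67, 50, 40, 38, 42, 40, 41, 41, 41, 150, 121]
237 [50, 52, 72, 74, 47, 52, 40, 33, 31, 68, 65, 70, 72, 71, 68, 71, 72, 72, 67, 48, 42, 42, 40, 38, 149]
245 [48, 47, 44, 48, 46, 56, 42, 34, 33, 45, 68, 65, 69, 68, 69, 69, 71, 72, 70, 69, 72, 69, 61, 48, 50]
253 [48, 46, 45, 45, 46, 46, 46, 35, 29, 29, 65, 65, 65, 68, 70, 69, 72, 72, 70, 68, 72, 71, 75, 74, 74]
261 [72, 72, 61, 63, 40, 42, 56, 38, 32, 20, 37, 49, 62, 68, 72, 82, 78, 68, 75, 78, 92, 100, 105, 107, 110]
269 [72, 74, 72, 72, 73, 59, 80, 157, 98, 63, 72, 75, 82, 93, 98, 105, 108, 107, 92, 76, 73, 70, 71, 72, 72]
```

Knob bar at columns 264–280, far end row 254: knob about (550,−122.5), aligned with wheel ≈ 0. Descend and grip.

Run:
```python
from h import *
print(delta([550,-122.5,217],down(3.427)))
```

```text
(array([ -2.4,  -7. , 113.8]), array([-0.004, -0.001, -0.015]))
```

```bash
python3 -m crank '[[-0.002,-0.007,0.03,0,0,-0.015,0],[-0.002,-0.007,0.06,0,0,-0.015,0],[-0.002,-0.007,0.09,0,0,-0.015,0],[-0.002,-0.007,0.108,0,0,-0.015,0],[-0.002,-0.007,0.113,0,0,-0.015,0]]'; python3 -m crank '[[0,0,0,0,0,0,0.5],[0,0,0,0,0,0,1],[0,0,0,0,0,0,1],[0,0,0,0,0,0,1],[0,0,0,0,0,0,1]]' 40; python3 -m crank '[[0,0,0,0,0,0,1],[0,0,0,0,0,0,1],[0,0,0,0,0,0,1]]'
```

```text
clock: 12.9
eef_pos: [548.7, -121.9, 216.3]
tcp_rot: [-3.139, -0.003, -2.855]
contact_force: [-0.5, -1.3, -0.0]
opening: 1.001
grasp_force: 0.0
clock: 13.4
eef_pos: [550.8, -123.1, 219.4]
tcp_rot: [-3.135, 0.002, -2.854]
contact_force: [-0.1, -20.8, 21.0]
opening: 0.148
grasp_force: 33.9
clock: 13.7
eef_pos: [550.8, -123.4, 219.3]
tcp_rot: [-3.135, 0.001, -2.854]
contact_force: [0.1, -5.1, 4.0]
opening: 0.144
grasp_force: 41.2
```

```bash
python3 -m crank '[[0,0,-0.001,0,0,0.1,1],[0,0,-0.001,0,0,0.23,1],[0,0,-0.001,0,0,0.37,1],[0,0,-0.001,0,0,0.51,1],[0,0,-0.001,0,0,0.65,1]]' 45; python3 -m crank '[[0,0,0,0,0,0.13,1],[0,0,0,0,0,0.26,1],[0,0,0,0,0,0.4,1],[0,0,0,0,0,0.54,1],[0,0,0,0,0,0.68,1]]'
```

```text
clock: 14.2
eef_pos: [550.8, -122.9, 219.4]
tcp_rot: [-3.138, 0.004, 2.773]
contact_force: [3.3, -2.7, -4.9]
opening: 0.146
grasp_force: 44.3
clock: 14.7
eef_pos: [551.1, -122.6, 219.4]
tcp_rot: [3.141, 0.006, 2.093]
contact_force: [5.7, -1.2, -6.1]
opening: 0.149
grasp_force: 44.3
```

```bash
python3 -m crank '[[0,0,0,0,0,0.14,1],[0,0,0,0,0,0.28,1],[0,0,0,0,0,0.42,1],[0,0,0,0,0,0.56,1],[0,0,0,0,0,0.7,1]]' 45; python3 -m crank '[[0,0,0,0,0,0.13,1],[0,0,0,0,0,0.26,1],[0,0,0,0,0,0.4,1],[0,0,0,0,0,0.479,1],[0,0,0,0,0,0.479,1]]';python3 -m crank '[[0,0,0,0,0,0,1],[0,0,0,0,0,0,1]]'
```

```text
clock: 15.2
eef_pos: [551.6, -122.5, 219.4]
tcp_rot: [3.137, 0.004, 1.393]
contact_force: [8.8, -0.8, -7.0]
opening: 0.143
grasp_force: 44.1
clock: 15.7
eef_pos: [551.8, -122.5, 219.5]
tcp_rot: [3.135, 0.001, 0.917]
contact_force: [9.1, -2.0, -6.6]
opening: 0.142
grasp_force: 44.3
clock: 15.9
eef_pos: [551.8, -122.5, 219.5]
tcp_rot: [3.135, 0.001, 0.919]
contact_force: [8.9, -0.3, -6.4]
opening: 0.14
grasp_force: 44.3
```

```bash
python3 -m crank '[[0,0,0,0,0,0,0.5],[0,0,0,0,0,0,0],[0,0,0,0,0,0,0],[0,0,0,0,0,0,0],[0,0,-0.03,0,0,0,0]]' ; python3 -m crank '[[0,0,-0.04,0,0,0,0],[0,0,-0.08,0,0,0,0],[0,0,-0.12,0,0,0,0],[0,0,-0.12,0,0,0,0]]'
python3 - <<'E'
from h import *
print(r.sense()["qpos"].round(2))
f=cams.grab_frame("side"); cv2.imwrite("pics/s2.png",f["image"][:,:,::-1])
im=cv2.GaussianBlur(f["image"],(3,3),0); hv=cv2.cvtColor(im,cv2.COLOR_RGB2HSV)
m=cv2.inRange(hv,(12,55,50),(40,255,255)); m[:,:230]=0;m[:,400:]=0;m[:170]=0;m[290:]=0
n,l,st,ce=cv2.connectedComponentsWithStats(m)
for i in range(1,n):
    if st[i][4]>8:
        P=pt(f,ce[i]+np.r_[3.1,1.8],157); q=R.from_euler("z",-3.427).apply(np.r_[P-[551,-122.5],0])
        print(st[i].tolist(),ce[i].round(),im[l==i].mean(0).round(),P,q.round(),np.degrees(np.arctan2(q[1],q[0])).round())
E
```

```text
clock: 16.4
eef_pos: [547.9, -121.8, 246.5]
tcp_rot: [-3.139, 0.005, 0.92]
contact_force: [0.4, -0.2, -0.4]
opening: 0.974
grasp_force: 0.0
clock: 16.8
eef_pos: [552.2, -122.3, 375.6]
tcp_rot: [3.129, -0.002, 0.92]
contact_force: [0.5, -1.0, 0.6]
opening: 1.0
grasp_force: 0.0
[-0.22  0.16  1.61 -0.    1.36  0.43]
```

Run:
```python
from h import *
print(delta([597,-279,300],down(.286)))
```

```text
(array([-97. , 130.9,  73.7]), array([ 0.009, -0.003,  0.634]))
```

```bash
python3 -m crank '[[-0.02,0.026,0.01,0,0,0.13,0.3],[-0.04,0.052,0.03,0,0,0.26,0.55],[-0.06,0.08,0.045,0,0,0.39,0.55],[-0.08,0.11,0.06,0,0,0.52,0.55],[-0.097,0.131,0.073,0.009,-0.003,0.634,0.55]]'; python3 -m crank '[[0,0,0,0,0,0,0.55],[0,0,0,0,0,0,0.55]]'
python3 - <<'E'
from h import *
s=r.sense(); print(s["qpos"].round(2),delta([597,-279,300],down(.286)))
im=cv2.cvtColor(cv2.imread("pics/side0.png"),cv2.COLOR_BGR2HSV); print("onion hsv",im[235:242,355:362].reshape(-1,3).mean(0), "egg",im[200:204,324:328].reshape(-1,3).mean(0))
f=cams.grab_frame("side"); cv2.imwrite("pics/s3.png",f["image"][:,:,::-1])
im=cv2.GaussianBlur(f["image"],(3,3),0); hv=cv2.cvtColor(im,cv2.COLOR_RGB2HSV)
m=cv2.inRange(hv,(10,45,60),(45,255,255)); m[:,:230]=0;m[:,400:]=0;m[:170]=0;m[290:]=0
n,l,st,ce=cv2.connectedComponentsWithStats(m)
for i in range(1,n):
    if st[i][4]>8:
        P=pt(f,ce[i]+np.r_[3.1,1.8],157); q=R.from_euler("z",-3.427).apply(np.r_[P-[551,-122.5],0])
        print(st[i].tolist(),ce[i].round(),hv[l==i].mean(0).round(),q.round(),np.degrees(np.arctan2(q[1],q[0])).round())
w=cams.grab_frame("wrist"); g=cv2.cvtColor(w["image"],cv2.COLOR_RGB2GRAY); cv2.imwrite("pics/w9.png",w["image"][:,:,::-1])
H=np.r_[597,-279,205]; u=np.r_[np.cos(3.427),np.sin(3.427),0]; q=pix(w,[H-42*u,H,H+42*u]); print(q)
for k in(-30,-15,0,15,30):
    p=pix(w,[H+k*u])[0].astype(int); print(p,g[p[1],p[0]-40:p[0]+40:2].tolist())
E
```

```text
clock: 17.35
eef_pos: [595.1, -280.1, 294.6]
tcp_rot: [-3.137, 0.007, 0.28]
contact_force: [0.0, 0.3, -0.5]
opening: 0.45
grasp_force: 0.0
clock: 17.55
eef_pos: [594.7, -278.6, 295.4]
tcp_rot: [-3.136, 0.008, 0.286]
contact_force: [-0.5, 0.3, -0.9]
opening: 0.451
grasp_force: 0.0
[-0.44  0.37  1.51 -0.    1.27  0.84] (array([ 2.1,  1. , -4.7]), array([-0.005,  0.008,  0.   ]))
onion hsv [ 20.14285714  71.79591837 119.6122449 ] egg [ 19.625   42.3125 151.5   ]
[[285.6 153.6]
 [285.3 217.7]
 [285.  275.2]]
[285 172] [145, 147, 145, 147, 147, 146, 147, 145, 145, 146, 147, 146, 147, 146, 147, 146, 108, 48, 43, 46, 45, 50, 48, 51, 47, 47, 49, 47, 119, 164, 164, 164, 158, 163, 164, 151, 150, 149, 147, 150]
[285 195] [145, 146, 145, 147, 146, 145, 144, 144, 143, 146, 145, 146, 144, 145, 144, 146, 113, 44, 46, 42, 44, 45, 48, 48, 45, 47, 46, 46, 136, 168, 166, 164, 167, 166, 157, 146, 145, 146, 148, 147]
[285 217] [145, 145, 144, 144, 145, 144, 145, 145, 144, 144, 146, 142, 145, 143, 143, 144, 112, 42, 46, 44, 44, 47, 42, 47, 45, 48, 45, 51, 131, 146, 145, 148, 144, 146, 147, 147, 147, 145, 147, 147]
[285 239] [123, 143, 144, 144, 145, 147, 144, 143, 144, 145, 145, 144, 144, 144, 146, 144, 126, 52, 39, 44, 45, 43, 44, 43, 43, 46, 43, 60, 143, 143, 141, 145, 145, 147, 144, 146, 145, 144, 146, 145]
[285 259] [116, 144, 144, 144, 144, 144, 145, 144, 147, 145, 144, 146, 143, 143, 143, 143, 126, 49, 40, 43, 46, 41, 44, 42, 44, 43, 44, 64, 145, 145, 146, 144, 143, 146, 146, 145, 145, 144, 144, 144]
```

Run:
```python
from h import *
def W(q): return np.r_[R.from_euler("z",3.427).apply([*q[:2],0])[:2]+[551,-122.5],q[2]]
f=cams.grab_frame("side"); c=cams.grab_frame("scene"); 
for n,F,o in(("side",f,np.r_[-3.1,-1.8]),("scene",c,0)):
    hv=cv2.cvtColor(cv2.GaussianBlur(F["image"],(3,3),0),cv2.COLOR_RGB2HSV)
    for a in range(-90,270,72):
        p=pix(F,[W((70*np.cos(np.radians(a)),70*np.sin(np.radians(a)),157))])[0]+o; x,y=p.astype(int)
        print(n,a,p,hv[y-2:y+3,x-2:x+3].reshape(-1,3).mean(0).round())
    x,y=(pix(F,[W((0,-70,157))])[0]+o).astype(int)
    m=cv2.inRange(hv,(8,30,40),(50,255,255)); 
    n_,l,st,ce=cv2.connectedComponentsWithStats(m[y-40:y+40,x-60:x+60])
    for i in range(1,n_):
        if st[i][4]>15: print("  blob",(ce[i]+[x-60,y-40]).round(),st[i][4],hv[y-40:y+40,x-60:x+60][l==i].mean(0).round())
```

```text
side -90 [303.7 224.7] [ 20.  30. 160.]
side -18 [325.2 247.5] [ 20.  31. 154.]
side 54 [354.6 236.4] [ 20.  31. 155.]
side 126 [350.6 207.8] [ 20.  32. 148.]
side 198 [319.9 200.8] [ 20.  31. 144.]
  blob [304. 222.] 8675 [ 20.  31. 146.]
scene -90 [275.2 204.4] [ 20.  60. 196.]
scene -18 [288.7 193.6] [ 19.  28. 185.]
scene 54 [272.5 185. ] [31. 21. 93.]
scene 126 [249.3 189.6] [ 17.   8. 128.]
scene 198 [249.8 201.6] [ 27.  25. 137.]
  blob [308. 176.] 103 [ 15.  52. 174.]
  blob [274. 181.] 46 [ 19.  38. 162.]
  blob [288. 190.] 65 [ 20.  36. 185.]
  blob [276. 204.] 76 [ 20.  52. 169.]
```

The scene camera shows the onion's colour at (276,204), where a compartment facing the spout projects (275,204). The handle bar is 3 mm further along tool y. Grip it.

```bash
python3 -m crank '[[0.002,0.004,0.03,0,0,0,0.55],[0.002,0.004,0.06,0,0,0,0.55],[0.002,0.004,0.08,0,0,0,0.55],[0.002,0.004,0.09,0,0,0,0.55],[0.002,0.004,0.09,0,0,0,0.55]]'; python3 -m crank '[[0,0,0,0,0,0,1],[0,0,0,0,0,0,1],[0,0,0,0,0,0,1],[0,0,0,0,0,0,1]]' 25
```

```text
clock: 18.25
eef_pos: [597.6, -281.0, 206.5]
tcp_rot: [-3.137, 0.007, 0.287]
contact_force: [0.8, -0.1, -0.1]
opening: 0.452
grasp_force: 0.0
clock: 18.65
eef_pos: [598.7, -281.4, 208.9]
tcp_rot: [-3.139, 0.004, 0.286]
contact_force: [-1.0, 5.3, 6.3]
opening: 0.167
grasp_force: 24.9
```

```bash
python3 -m crank '[[0,-0.004,-0.0117,0,0,0,1],[0,-0.0087,-0.0231,0,0,0,1],[0,-0.0138,-0.0343,0,0,0,1],[0,-0.0196,-0.0452,0,0,0,1],[0,-0.0259,-0.0558,0,0,0,1]]'; python3 -m crank '[[0,-0.0068,-0.0103,0,0,0,1],[0,-0.0141,-0.0202,0,0,0,1],[0,-0.0219,-0.0298,0,0,0,1],[0,-0.0219,-0.0298,0,0,0,1]]'
```

```text
clock: 19.15
eef_pos: [591.5, -257.5, 264.8]
tcp_rot: [-3.141, 0.004, 0.286]
contact_force: [4.3, -3.7, -3.3]
opening: 0.164
grasp_force: 24.5
clock: 19.55
eef_pos: [585.4, -236.6, 295.8]
tcp_rot: [3.141, 0.004, 0.286]
contact_force: [2.1, -7.1, 2.2]
opening: 0.17
grasp_force: 25.3
```

```bash
python3 -m crank '[[0,-0.0082,-0.0091,0,0,0,1],[0,-0.0169,-0.0179,0,0,0,1],[0,-0.0242,-0.0245,0,0,0,1],[0,-0.0317,-0.0309,0,0,0,1],[0,-0.0317,-0.0309,0,0,0,1]]';  python3 -m crank '[[0,0,0,0,0,0,1],[0,0,0,0,0,0,1],[0,0,0,0,0,0,1],[0,0,0,0,0,0,1],[0,0,0,0,0,0,1]]'
python3 - <<'E'
from h import *
for n in("side","scene"):
    F=cams.grab_frame(n); cv2.imwrite(f"pics/{n}_t.png",F["image"][:,:,::-1])
    hv=cv2.cvtColor(cv2.GaussianBlur(F["image"],(3,3),0),cv2.COLOR_RGB2HSV)
    for P in([495,69,25],[495,69,35],[495,69,56]):
        p=pix(F,[P])[0]+(np.r_[-3.1,-1.8] if n=="side" else 0); x,y=p.astype(int)
        print(n,P,p,hv[y-1:y+2,x-1:x+2].reshape(-1,3).mean(0).round())
E
```

```text
clock: 20.05
eef_pos: [576.9, -207.6, 327.1]
tcp_rot: [3.138, 0.003, 0.286]
contact_force: [1.3, -10.8, 7.9]
opening: 0.159
grasp_force: 25.3
clock: 20.55
eef_pos: [577.1, -208.4, 326.4]
tcp_rot: [3.138, 0.003, 0.285]
contact_force: [1.2, -10.3, 8.3]
opening: 0.162
grasp_force: 25.4
side [495, 69, 25] [254.7 247.7] [ 21.  32. 150.]
side [495, 69, 35] [254.6 246.3] [ 20.  32. 151.]
side [495, 69, 56] [254.3 243.2] [ 19.  31. 153.]
scene [495, 69, 25] [291.7 261.4] [ 16.  28. 113.]
scene [495, 69, 35] [291.7 258.7] [ 19.  46. 125.]
scene [495, 69, 56] [291.7 253.1] [ 16.  18. 113.]
```

Run:
```python
from h import *
F=cams.grab_frame("scene"); hv=cv2.cvtColor(cv2.GaussianBlur(F["image"],(3,3),0),cv2.COLOR_RGB2HSV)
m=cv2.inRange(hv,(12,40,60),(45,255,255))
n,l,st,ce=cv2.connectedComponentsWithStats(m[140:330,215:345])
for i in range(1,n):
    if st[i][4]>6: print((ce[i]+[215,140]).round(),st[i].tolist(),hv[140:330,215:345][l==i].mean(0).round())
print(hv[240:280:2,276:310:3,1]); print(hv[240:280:2,276:310:3,2])
```

```text
[312. 176.] [91, 34, 13, 5, 41] [ 14.  58. 163.]
[300. 198.] [81, 55, 7, 7, 30] [ 19.  41. 186.]
[292. 258.] [74, 117, 6, 3, 11] [ 19.  45. 126.]
[244. 318.] [20, 173, 18, 9, 101] [40. 71. 95.]
[[11  8 11 11 11  9  9  7  9 12  8  8]
 [ 7 10  8  9  9 11  9  6  6 12  8  8]
 [10  9  8 10  6 10  8 10 10 10  7  9]
 [ 8  9  6 11  8 10 10  9 10 11  8 13]
 [ 8  9  8 10 11 10 11  8  8 11 17 19]
 [ 8  8 10  8  8 11 11 15 19 18 21 23]
 [ 8 10 12  8 11 15 17 21 24 21 21 24]
 [ 8 12 17 16 19 21 20 20 22 22 21 23]
 [10  9 18 20 22 27 27 23 22 22 20 24]
 [16 10 18 18 34 47 43 24 21 23 20 24]
 [20 10 17 20 28 37 30 22 22 23 22 22]
 [23 15 17 22 23 23 24 22 21 20 22 23]
 [22 16 18 21 20 22 22 22 23 15 22 24]
 [24 14 20 21 20 20 22 22 20 12 23 22]
 [22 14 15 22 23 22 22 23 26 12 21 22]
 [23 16 14 22 22 20 21 23 14 12 23 20]
 [22 20 12 13 18 20 18 11 14 15 22 24]
 [20 22 21 14 11 13 12 11 17 21 20 22]
 [20 20 20 21 20 19 19 22 22 22 21 23]
 [20 19 20 20 21 21 20 22 21 23 22 22]]
[[118 124 140 112 120 120 119 117 118 123 125 134]
 [106 122 133 119 120 120 118 120 122 131 133 130]
 [ 98 119 130 132 120 1
[... 195 characters left out ...]
 93  96 103 108 123 150 146 136 137]
 [ 95 108 139 109 118 120 115 115 150 149 136 136]
 [130 110 153 128 126 125 115 111 138 139 137 137]
 [179 150 141 139 128 129 120 115 121 135 137 137]
 [203 171 139 117 119 118 120 116 117 135 137 137]
 [203 173 138 117 111 112 115 114 109 129 139 157]
 [194 164 101 119 112 114 117 116  89 104 140 181]
 [194 145  76 120 113 115 116 116  75  84 135 148]
 [197 149  67 118 113 114 117 113  59  86 133 137]
 [196 171  91  93 105 113 110  89  54 107 135 137]
 [212 200 150 100  85  90  84  67  93 123 137 137]
 [218 217 191 159 134 120 128 111 122 132 137 137]
 [218 219 216 203 189 177 185 161 138 137 136 136]
 [218 219 218 217 217 216 218 212 178 146 137 137]]
```

The scene camera shows the onion's blob gone from the spout and now at (292,258), inside the pot. Lower the drum back along the arc.

```bash
python3 -m crank '[[0,0.0148,0.013,0,0,0,1],[0,0.0235,0.0218,0,0,0,1],[0,0.0317,0.0309,0,0,0,1],[0,0.0395,0.0405,0,0,0,1],[0,0.0468,0.0504,0,0,0,1]]';  python3 -m crank '[[0,0.0068,0.0103,0,0,0,1],[0,0.0131,0.0209,0,0,0,1],[0,0.0189,0.0318,0,0,0,1],[0,0.024,0.043,0,0,0,1],[0,0.0287,0.0544,0,0,0,1]]'; python3 -m crank '[[0,0.002,0.006,0,0,0,1],[0,0.004,0.011,0,0,0,1],[0,0.004,0.011,0,0,0,1],[0,0.004,0.011,0,0,0,1]]'
```

```text
clock: 21.2
eef_pos: [589.9, -252.0, 274.3]
tcp_rot: [-3.141, 0.004, 0.285]
contact_force: [4.6, -4.0, 1.7]
opening: 0.164
grasp_force: 25.9
clock: 21.7
eef_pos: [597.7, -278.3, 218.8]
tcp_rot: [-3.139, 0.004, 0.286]
contact_force: [5.6, 0.4, -1.4]
opening: 0.166
grasp_force: 26.7
clock: 22.1
eef_pos: [598.6, -281.4, 208.8]
tcp_rot: [-3.138, 0.004, 0.286]
contact_force: [2.4, 3.0, 5.3]
opening: 0.163
grasp_force: 27.6
```

```bash
python3 -m crank '[[0,0,0,0,0,0,0.5],[0,0,0,0,0,0,0.5],[0,0,-0.04,0,0,0,0.5],[0,0,-0.09,0,0,0,0.4],[0,0,-0.14,0,0,0,0]]'
python3 - <<'E'
from h import *
print(r.sense()["eef_pos"],delta([510,-20,350],down(1.3)))
E
```

```text
clock: 22.6
eef_pos: [597.9, -281.8, 348.5]
tcp_rot: [-3.137, 0.008, 0.286]
contact_force: [0.7, -0.7, -0.1]
opening: 0.755
grasp_force: 0.0
[ 597.90402668 -281.79868161  348.50138644] (array([-1.06e+01, -2.76e+02, -1.00e-01]), array([-0.008,  0.005, -1.014]))
```

```bash
python3 -m crank '[[0,-0.04,0,0,0,-0.13,0],[0,-0.085,0,0,0,-0.27,0],[0,-0.13,0,0,0,-0.41,0],[-0.004,-0.175,0,0,0,-0.55,0],[-0.006,-0.22,0,0,0,-0.69,0]]'
python3 - <<'E'
from h import *
d=YAW-np.pi/2
print(r.sense()["qpos"].round(2)); 
for L in (20,44): print(delta([464,180,300],ori(L,d,-1)))
E
```

```text
clock: 23.1
eef_pos: [529.6, -71.3, 348.2]
tcp_rot: [-3.135, 0.003, 0.981]
contact_force: [1.6, 0.9, -0.3]
opening: 0.997
grasp_force: 0.0
[-0.14  0.13  1.7   0.    1.31  0.45]
(array([ 172.6, -193.9,   49. ]), array([-0.161, -0.327, -0.868]))
(array([ 172.6, -193.9,   49. ]), array([-0.344, -0.717, -0.83 ]))
```

```bash
python3 -m crank '[[0.025,-0.03,0,-0.02,-0.05,-0.12,0],[0.05,-0.065,0.005,-0.05,-0.11,-0.24,0],[0.08,-0.1,0.01,-0.09,-0.19,-0.36,0],[0.11,-0.13,0.02,-0.13,-0.28,-0.46,0],[0.14,-0.165,0.03,-0.18,-0.37,-0.55,0]]'
python3 - <<'E'
from h import *
d=YAW-np.pi/2; M=ori(44,d,-1)
print(r.sense()["qpos"].round(2)); 
print(delta(np.r_[495,69,53.5]-150*M[:,2],M))
E
```

```text
clock: 23.6
eef_pos: [472.6, 136.9, 319.7]
tcp_rot: [3.071, 0.402, 1.523]
contact_force: [1.0, 0.3, -1.5]
opening: 1.005
grasp_force: 0.0
[ 0.52  0.16  1.79 -0.38  1.37  0.67]
(array([ 91. , -18.1, 132.4]), array([-0.117, -0.352, -0.294]))
```

```bash
python3 -m crank '[[0.02,-0.004,0,-0.04,-0.12,-0.1,0],[0.04,-0.008,0.02,-0.08,-0.24,-0.2,0],[0.065,-0.012,0.06,-0.117,-0.352,-0.294,0],[0.08,-0.016,0.1,-0.117,-0.352,-0.294,0],[0.091,-0.018,0.132,-0.117,-0.352,-0.294,0]]'; python3 -m crank '[[0,0,0,0,0,0,0],[0,0,0,0,0,0,0]]'
python3 - <<'E'
from h import *
d=YAW-np.pi/2; M=ori(44,d,-1); print(r.sense()["eef_pos"],delta(np.r_[495,69,53.5]-150*M[:,2],M))
f=cams.grab_frame("wrist"); g=cv2.cvtColor(f["image"],cv2.COLOR_RGB2GRAY); hv=cv2.cvtColor(f["image"],cv2.COLOR_RGB2HSV)
m=cv2.inRange(hv,(8,50,40),(40,255,255)); n,l,st,ce=cv2.connectedComponentsWithStats(m[100:290])
print([ (st[i].tolist(),(ce[i]+[0,100]).round()) for i in range(1,n) if st[i][4]>40])
t=np.linspace(0,6.28,90)
for z,r0 in((4,36.5),(4,25),(56,33.5)):
  e=pix(f,np.c_[495+r0*np.cos(t),69+r0*np.sin(t),z+0*t]); print(z,r0,e.min(0),e.max(0))
m=((g<62).astype(np.uint8)*255); m[:100]=0;m[185:]=0;m[:,:215]=0;m[:,340:]=0
n,l,st,ce=cv2.connectedComponentsWithStats(m); print([s.tolist() for s in st if s[4]>20])
x,y=pix(f,[[495,69,56]])[0].astype(int); print(x,100,g[100:250:3,x].tolist()); print(y,g[y,x-60:x+60:3].tolist(),x-60)
E
```

```text
clock: 24.1
eef_pos: [463.6, 168.5, 158.4]
tcp_rot: [-3.134, 0.766, 1.864]
contact_force: [0.0, -0.9, 0.5]
opening: 1.0
grasp_force: 0.0
clock: 24.3
eef_pos: [465.4, 168.2, 161.9]
tcp_rot: [-3.138, 0.765, 1.858]
contact_force: [0.4, -0.1, -0.0]
opening: 1.001
grasp_force: 0.0
[465.36697902 168.15832572 161.91531672] (array([ 0.9,  0.2, -0.1]), array([-0.005, -0.003, -0.001]))
[([270, 83, 25, 7, 123], array([283., 185.])), ([403, 102, 140, 88, 5065], array([478., 250.]))]
4 36.5 [243.1 123.5] [324.8 176. ]
4 25 [256.  133.3] [311.9 169.1]
56 33.5 [243.  178.6] [325.  221.1]
[[0, 0, 560, 420, 234078], [242, 127, 81, 44, 1122]]
284 100 [152, 152, 151, 152, 150, 151, 145, 86, 130, 65, 42, 40, 57, 86, 85, 86, 86, 86, 87, 87, 84, 85, 83, 87, 85, 83, 86, 139, 152, 143, 86, 88, 85, 87, 86, 87, 86, 86, 85, 87, 88, 75, 74, 73, 77, 74, 75, 75, 75, 76]
202 [78, 74, 73, 74, 76, 74, 76, 79, 70, 75, 77, 80, 80, 82, 84, 84, 86, 84, 87, 89, 86, 88, 88, 86, 84, 84, 86, 91, 96, 94, 90, 87, 111, 167, 80, 79, 78, 78, 80, 79] 224
```

Onion blob at (283,185) lies inside the pot's mouth (rim rows 180–222); pot unmoved. Advance and grip.

```bash
python3 -m crank '[[0.001,0,0.04,0,0,0,0],[0.001,0,0.08,0,0,0,0],[0.001,0,0.12,0,0,0,0],[0.001,0,0.14,0,0,0,0],[0.001,0,0.149,0,0,0,0]]'; python3 -m crank '[[0,0,0,0,0,0,0],[0,0,0,0,0,0,1],[0,0,0,0,0,0,1],[0,0,0,0,0,0,1],[0,0,0,0,0,0,1]]' 28; python3 -m crank '[[-0.001,0,-0.001,0,0,0,1],[-0.001,0,-0.001,0,0,0,1]]'
```

```text
clock: 24.85
eef_pos: [495.0, 69.1, 54.0]
tcp_rot: [3.141, 0.764, 1.854]
contact_force: [0.4, -0.3, 0.5]
opening: 1.0
grasp_force: 0.0
clock: 25.35
eef_pos: [494.9, 71.6, 54.8]
tcp_rot: [3.14, 0.764, 1.856]
contact_force: [-1.2, 2.3, 5.7]
opening: 0.752
grasp_force: 29.0
clock: 25.55
eef_pos: [494.3, 71.1, 55.2]
tcp_rot: [-3.142, 0.763, 1.857]
contact_force: [0.3, 0.1, -1.2]
opening: 0.753
grasp_force: 31.0
```

```bash
python3 -m crank '[[0,0,-0.01,0,0,0,1],[0,0,-0.022,0,0,0,1],[0,0,-0.036,0,0,0,1],[0,0,-0.05,0,0,0,1],[0,0,-0.06,0,0,0,1]]'
python3 - <<'E'
from h import *
s=cams.grab_frame("side"); c=cams.grab_frame("scene")
a=np.array([pt(c,p,9) for p in((294.4,329.4),(301,351),(343.6,343.6),(338,328.4))]); print("scene",a.tolist(),a.mean(0),np.linalg.norm(a-np.roll(a,1,0),axis=1).round())
b=np.array([pt(s,np.r_[p]/5+[128.1,206.8],9) for p in((115,75),(235,92),(198,272),(75,262))]); print("side",b.tolist(),b.mean(0),np.linalg.norm(b-np.roll(b,1,0),axis=1).round())
hv=cv2.cvtColor(c["image"],cv2.COLOR_RGB2HSV); m=cv2.inRange(hv,(165,100,60),(180,255,255))|cv2.inRange(hv,(0,130,60),(6,255,255))
n,l,st,ce=cv2.connectedComponentsWithStats(m)
for i in range(1,n):
    if st[i][4]>30: print(st[i].tolist(),ce[i].round(1),pt(c,ce[i],9),cv2.minAreaRect(np.argwhere(l==i)[:,::-1].astype(np.float32)))
e=r.sense(); print(e["eef_pos"],e["opening"],e["contact_force"])
M=ori(44,YAW-np.pi/2,-1); print(delta([467,374,110],M))
E
```

```text
clock: 26.05
eef_pos: [482.4, 111.5, 99.1]
tcp_rot: [-3.141, 0.763, 1.857]
contact_force: [0.6, -0.5, -1.8]
opening: 0.749
grasp_force: 31.4
scene [[522.2, 343.0], [515.7, 419.2], [406.8, 406.9], [409.8, 352.4]] [463.625 380.375] [113.  76. 110.  55.]
side [[515.6, 394.4], [521.2, 321.9], [409.4, 308.5], [398.7, 379.0]] [461.225 350.95 ] [118.  73. 113.  71.]
[293, 330, 8, 20, 54] [296.7 339.5] [521.  379.5] ((296.8000183105469, 339.3999938964844), (20.238576889038086, 2.5298221111297607), 71.56504821777344)
[482.84771001 111.59856211  99.02675681] 0.7546299606352206 [ 0.18783224  0.01406287 -1.72401855]
(array([ 177.6,   58.9, -184.9]), array([-0.001, -0.005, -0.002]))
```

```bash
python3 -m crank '[[0.008,0.003,-0.009,0,0,0,1],[0.025,0.008,-0.027,0,0,0,1],[0.047,0.016,-0.05,0,0,0,1],[0.072,0.024,-0.076,0,0,0,1],[0.097,0.032,-0.102,0,0,0,1]]';  python3 -m crank '[[0.025,0.008,-0.026,0,0,0,1],[0.048,0.016,-0.05,0,0,0,1],[0.066,0.022,-0.068,0,0,0,1],[0.076,0.026,-0.078,0,0,0,1],[0.081,0.027,-0.083,0,0,0,1]]'
python3 - <<'E'
from h import *
M=ori(44,YAW-np.pi/2,-1); e=r.sense(); print(e["qpos"].round(2),e["opening"]); 
for z in(110,66): print(delta([466,375.5,z],M))
E
```

```text
clock: 26.65
eef_pos: [473.1, 255.5, 104.0]
tcp_rot: [-3.138, 0.764, 1.858]
contact_force: [-0.2, 0.4, -2.2]
opening: 0.753
grasp_force: 31.4
clock: 27.15
eef_pos: [466.7, 373.9, 107.7]
tcp_rot: [-3.139, 0.764, 1.858]
contact_force: [0.3, -0.4, -2.0]
opening: 0.753
grasp_force: 31.4
[ 0.97  0.74  1.56 -0.57  1.42  0.94] 0.752892361059466
(array([-0.4, -0.2, -2.9]), array([-0.003, -0.004, -0.001]))
(array([30.1, -0.1, 28.9]), array([-0.003, -0.004, -0.001]))
```

```bash
python3 -m crank '[[0.008,0,0.007,0,0,0,1],[0.018,0,0.017,0,0,0,1],[0.026,0,0.025,0,0,0,1],[0.03,0,0.029,0,0,0,1],[0.03,0,0.029,0,0,0,1]]';  python3 -m crank '[[0.0015,0,0.0015,0,0,0,1],[0.003,0,0.003,0,0,0,1],[0.003,0,0.003,0,0,0,1]]'
python3 - <<'E'
from h import *
c=cams.grab_frame("scene"); g=cv2.cvtColor(c["image"],cv2.COLOR_RGB2GRAY); hv=cv2.cvtColor(c["image"],cv2.COLOR_RGB2HSV); cv2.imwrite("pics/p1.png",c["image"][:,:,::-1])
e=r.sense(); print(e["eef_pos"])
m=cv2.inRange(hv,(165,100,60),(180,255,255))|cv2.inRange(hv,(0,130,60),(6,255,255))
ys,xs=np.nonzero(m[320:360,285:310]); print(xs.min()+285,xs.max()+285,ys.min()+320,ys.max()+320)
print(pix(c,[[466,374,9],[466,374,60]]))
E
```

```text
clock: 27.65
eef_pos: [466.0, 373.2, 65.3]
tcp_rot: [-3.137, 0.765, 1.858]
contact_force: [-0.3, -0.1, -2.5]
opening: 0.756
grasp_force: 31.4
clock: 27.95
eef_pos: [466.4, 374.5, 62.4]
tcp_rot: [-3.14, 0.764, 1.857]
contact_force: [0.2, -0.5, -1.4]
opening: 0.749
grasp_force: 31.4
[466.41436692 374.49842618  62.54865973]
293 300 330 349
[[317.9 336.2]
 [318.6 321.3]]
```

```bash
python3 -m crank '[[0.001,0,0.001,0,0,0,1],[0.0015,0,0.0015,0,0,0,1],[0.0015,0,0.0015,0,0,0,1]]'; python3 -m crank '[[0.001,0,0.001,0,0,0,1],[0.001,0,0.001,0,0,0,1]]'
```

```text
clock: 28.3
eef_pos: [466.3, 374.4, 60.2]
tcp_rot: [-3.139, 0.764, 1.857]
contact_force: [-0.6, -0.3, -2.7]
opening: 0.752
grasp_force: 31.4
clock: 28.5
eef_pos: [466.4, 374.6, 59.0]
tcp_rot: [-3.14, 0.764, 1.857]
contact_force: [0.1, 0.8, 0.5]
opening: 0.751
grasp_force: 31.6
```

Contact. Release, retreat along the tool and check.

```bash
python3 -m crank '[[0.0005,0,0.0005,0,0,0,1],[0.0005,0,0.0005,0,0,0,0],[0.0005,0,0.0005,0,0,0,0],[0.0005,0,0.0005,0,0,0,0],[0.0005,0,0.0005,0,0,0,0]]'; python3 -m crank '[[0,0,-0.03,0,0,0,0],[0,0,-0.07,0,0,0,0],[0,0,-0.11,0,0,0,0],[0,0,-0.15,0,0,0,0],[0,0,-0.15,0,0,0,0]]'
python3 - <<'E'
from h import *
f=cams.grab_frame("wrist"); cv2.imwrite("pics/w10.png",f["image"][:,:,::-1]); g=cv2.cvtColor(f["image"],cv2.COLOR_RGB2GRAY); hv=cv2.cvtColor(f["image"],cv2.COLOR_RGB2HSV)
m=cv2.inRange(hv,(8,50,40),(40,255,255)); n,l,st,ce=cv2.connectedComponentsWithStats(m[100:290])
print([ (st[i].tolist(),(ce[i]+[0,100]).round()) for i in range(1,n) if st[i][4]>40])
m=cv2.inRange(hv,(165,90,40),(180,255,255))|cv2.inRange(hv,(0,130,40),(6,255,255)); n,l,st,ce=cv2.connectedComponentsWithStats(m)
for i in range(1,n):
    if st[i][4]>60:
        q=cv2.minAreaRect(np.argwhere(l==i)[:,::-1].astype(np.float32)); bx=cv2.boxPoints(q); print("red",st[i].tolist(),[pt(f,p,9).tolist() for p in bx],pt(f,ce[i],9))
t=np.linspace(0,6.28,90)
for z,r0 in((9,25),(61,33.5)):
  e=pix(f,np.c_[466+r0*np.cos(t),373+r0*np.sin(t),z+0*t]); print(z,r0,e.min(0),e.max(0))
x,y=pix(f,[[466,373,61]])[0].astype(int); print(x,y-100,g[y-100:y+40:3,x].tolist()); print(y,g[y,x-60:x+60:3].tolist(),x-60)
y=int(pix(f,[[466,373,9]])[0][1]);print(y,g[y,x-130:x+130:4].tolist(),x-130)
E
```

```text
clock: 29.0
eef_pos: [466.3, 374.5, 58.0]
tcp_rot: [-3.139, 0.764, 1.857]
contact_force: [0.5, -0.6, 0.0]
opening: 1.0
grasp_force: 0.0
clock: 29.5
eef_pos: [437.4, 478.7, 170.3]
tcp_rot: [3.136, 0.758, 1.854]
contact_force: [0.3, 0.7, 0.2]
opening: 0.998
grasp_force: 0.0
[([453, 0, 11, 11, 76], array([458., 104.])), ([495, 0, 65, 31, 933], array([533., 118.])), ([265, 85, 17, 4, 52], array([272., 186.])), ([372, 117, 43, 27, 695], array([391., 228.])), ([500, 117, 60, 27, 156], array([528., 227.])), ([506, 148, 24, 15, 61], array([517., 254.]))]
red [319, 139, 31, 47, 441] [[517.5, 339.9], [510.5, 411.7], [519.4, 409.0], [528.4, 335.3]] [518.3 378.2]
red [534, 291, 26, 20, 409] [[1100.9, 97.9], [1158.3, 110.6], [1326.6, -18.2], [1255.0, -31.9]] [1215.1   39.9]
9 25 [252.1 136.5] [306.6 171.4]
61 33.5 [239.4 180.7] [319.3 222.2]
279 103 [135, 135, 134, 134, 135, 135, 135, 85, 89, 92, 80, 90, 126, 77, 76, 76, 75, 74, 74, 77, 78, 74, 77, 78, 75, 79, 77, 129, 84, 80, 76, 78, 79, 80, 82, 79, 80, 81, 83, 84, 150, 153, 154, 156, 156, 156, 154]
203 [132, 133, 131, 133, 136, 134, 133, 125, 130, 100, 97, 93, 93, 88, 86, 81, 78, 81, 79, 79, 80, 80, 79, 80, 80, 81, 79, 79, 79, 76, 75, 73, 114, 135, 154, 158, 156, 156, 154, 154] 219
155 [146, 125, 103, 83, 81, 142, 154, 154, 157, 144, 136, 135, 135, 134, 134, 134, 77, 139, 85, 82, 80, 79, 82, 82, 80, 80, 70, 73, 74, 75, 75, 75, 77, 75, 76, 77, 75, 77, 78, 80, 148, 149, 108, 95, 150, 156, 66, 64, 64, 153, 156, 156, 158, 157, 155, 155, 157, 156, 157, 157, 156, 157, 157, 157, 157] 149
```

Pot upright (rim rows 183–222 as expected), onion visible in its mouth, within about 4 mm of the pad's middle. Hand in.

```bash
python3 -c "
from rig import sign_off
print(sign_off())"
```

```text
the job is handed in; nothing more can be done
None
```

The job is handed in at about 30 s of the 72 s allowed: the ramekin stands upright on the order pad, about 4 mm off its middle, with the onion in it. The drum was let back down to its starting height. I did not check the eggs, gherkin, dredger, bottle or dip tub with a camera at the end. Early on, one wrong-direction move slid the ramekin 30 mm on the worktop and tilted it in the fingers, so I set it down and regripped.

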